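Sort the empty tins for refill

TASK

Of the three look-alike shut tins on the worktop some are full and some are empty: lift them to feel their weight, stand the empty ones upright in the wooden refill tray, and see that what is full ends up standing where it stood. To call for the refill, also slide the yellow reorder card flat along the worktop, without picking it up, until it lies close in front of the middle of the tray's long near side. Tip no tin over and leave everything else alone.

Things in the scene. Friction and masses are not known exactly. Their poses are not given: they have to be found in the camera images.
- tin_a_mid (a point): one of three look-alike shut tins (green body, paper label band, brass lid): an upright cylinder 80 mm high, body 58 mm in diameter, lid 60 mm (top 13 mm), no loose lid. A full one weighs 250 to 350 g, an empty one about 60 g; looks do not tell which this is. The point is its centre, 40 mm above its underside; z is its axis
- tin_b_mid (a point): one of three look-alike shut tins (green body, paper label band, brass lid): an upright cylinder 80 mm high, body 58 mm in diameter, lid 60 mm (top 13 mm), no loose lid. A full one weighs 250 to 350 g, an empty one about 60 g; looks do not tell which this is. The point is its centre, 40 mm above its underside; z is its axis
- tin_c_mid (a point): one of three look-alike shut tins (green body, paper label band, brass lid): an upright cylinder 80 mm high, body 58 mm in diameter, lid 60 mm (top 13 mm), no loose lid. A full one weighs 250 to 350 g, an empty one about 60 g; looks do not tell which this is. The point is its centre, 40 mm above its underside; z is its axis
- tray: shallow open wooden tray with a cork floor, fixed to the worktop, 140 mm (its x) by 240 mm (its y, the long way), 20 mm high, walls 8 mm, inner floor 5 mm above the worktop. Origin: centre of its underside, on the worktop; its -x side is the long near side that faces the robot. Two tins fit side by side along its y, 100 mm apart
- card_top (a point): yellow flat rigid card with a red stripe and a white field, 70 mm (its x) by 110 mm (its y), 4 mm thick, 60 g, lying loose on the worktop. The point is the centre of its top face. It slides when a closed gripper presses on its top with some 5 to 25 N and moves sideways; clear of the tray, whose corner would stop it
- date_tape: bystander, loose: roll of tan tape lying flat, about 104 mm across, 25 mm high. Origin: centre of its underside
- milk_jug: bystander, loose: small steel milk jug, 101x69x92 mm. Origin: centre of its underside
- shaker: bystander, loose: small glass shaker with a domed steel top, 44 mm wide, 90 mm high. Origin: centre of its underside
- cinnamon: bystander, loose: spice jar with a dark cap, 44 mm wide, 105 mm high. Origin: centre of its underside
There are look-alikes about, which are no part of the job. What is shaped like the part that bears tin_b_mid but orange is not meant.

How it is judged:
By the outcome, as a careful person would: the job done as asked, in the order asked, and still so for the second after the job is handed in, with the robot touching nothing.
It also fails if it takes over 72 s, if anything falls off the work surface, if the arm or the gripper's body presses on something with over 40 N, if the wrist force passes 120 N, or if a joint passes its speed limit or range.

ROBOT

A 6-joint arm with a two-finger parallel gripper is mounted at the origin on a cart in front of the work surface, level with it; the furniture and walls round the work are solid. World frame = base frame: x ahead of the robot, y to its left, z up, the work surface at z = 0. Lengths are in m, angles in degrees, forces in N, time in s.
With the tool pointing down it reaches from about 0.375 to 0.925 m from the base axis. Payload 5.7 kg.
Tool frame: the origin (TCP) lies midway between the tips of the shut fingers; the grasp point (between the pads) lies 19 mm behind it; x points along the fingers, z is the direction in which the jaws open and shut, and the axes are right-handed (so a half turn about x gives the same grasp; the last joint's range is limited). The gripper opens to 88 mm and grips with 3 to 60 N. Pads are 20 mm wide; open, the fingers measure 115 mm over their backs; the gripper's body (75 mm by 178 mm) begins 61 mm behind the grasp point.
Start: joints at [59.181, 20.558, 86.54, -0, 72.909, -6.595], TCP at [0.246, 0.547, 0.223] pointing down, gripper open.
Joint ranges: [-170.27, 170.27], [-57.76, 135], [12.27, 136.19], [-55.21, 235.2], [11.17, 155.16], [-170.74, 170.74]. Speed limits (degrees/s): [136.94, 136.94, 180, 180, 180, 180].

INTERFACE

Orientations are given as a 3x3 rotation matrix whose columns are the frame's x, y, z axes.
In Python, from plant import sense, imaging, r gives the robot as it stands.
- The arm moves only by the tool carry_out, never from a script. Its argument "increments" is a list of rows, each a list of 3 entries, a list of its own where there are three numbers: the shift along the world's x, y, z in cm, then the turn, a rotation vector about the world's x, y, z in rad, then the opening, from -1 (shut) to 1 (fully open). A call has exactly 5 rows; each row shifts and turns the pose as measured when the row begins; what a row does not reach is not made up. A row lasts 1/10 s, in which the tool goes at most 50 mm and 8.59 degrees, less where a joint would pass 70% of its speed; a pose out of reach is approached as far as the arm can. A call is refused whole if a number of a shift passes 5 or a number of a turn 0.15, either way. A call with a gripper value outside its range is refused whole. The fingers move at their own pace and stop on an object; "squeeze" is the grip in N (left out, the last holds). Time passes only in rows, so rows that do not move let the fingers close, or fill a call up. It gives the time, the measured TCP pose, the force and the opening at its end, in the units of the state.
- sense(): the state, without advancing time (a new reading comes with each control period).
- imaging.grab_frame(name): name is "side" or "top"; returns a dict with "pixels" (384x512x3 uint8, red, green, blue), "fx", "fy", "cx", "cy" (pixels), "extrinsics" (4x4, takes a point from camera to world coordinates). Camera axes: x right, y down, z forward; pixel columns grow to the right and rows downward; lengths in m; the calibration is good to about 2 mm. A picture is of the moment at which its call begins. There is no depth.
- r.close_job(): hands the job in, once; it reports no verdict.
The state is a dict: "clock": time; "joint_pos": joint angles; "qvel": joint speeds; "joint_efforts": joint torques, N m; "tcp_pos": TCP position; "ee_rot": TCP orientation; "contact_force": force on the tool from outside, world axes, zero at the start; "moment": the same for the moment, N m; "width": finger opening in m.
Only numpy, scipy, OpenCV 4.12 (cv2) and the standard library are available. Lean on these libraries where they do the work, as an engineer would, in place of code of your own. Each camera call takes 0.05 s, during which the arm holds its last target.

## Working session

There is one attempt and no reset: what is moved stays moved. The work goes in short steps, Python scripts to look and compute and a tool call to move; the robot and the scene stay as the last step left them, time stands still between calls to the robot, and variables do not carry over. Pictures are saved under pics/ and viewed, and the job is handed in when it is done.

Besides the shell and the picture viewer there is one more tool, called as name(argument=value, ...) on one line, values as JSON. carry_out: Moves the arm, as the interface text tells. Its arguments: {"type":"object","properties":{"increments":{"type":"array"},"squeeze":{"type":"number"}},"required":["increments"]}

```bash
ls; mkdir -p pics
python3 - <<'E'
from plant import sense, imaging, r
import cv2,numpy as np
s=sense()
print(s)
for n in("side","top"):
    f=imaging.grab_frame(n)
    cv2.imwrite(f"pics/{n}0.png",f["pixels"][:,:,::-1])
    np.savez(f"pics/{n}0.npz",**f)
    print(n,f["fx"],f["fy"],f["cx"],f["cy"],np.round(f["extrinsics"],4).tolist())
E
```

```text
pics
{'clock': 0.0, 'joint_pos': array([ 5.91797241e+01,  2.05948868e+01,  8.65978730e+01, -1.26567445e-03,
        7.29101875e+01, -6.59336867e+00]), 'qvel': array([-0.01083419,  0.09319037,  0.00538313, -0.06042224, -0.00754013,
       -0.1307623 ]), 'joint_efforts': array([-8.86924972e-04, -5.15369833e+01, -2.70731449e+01,  6.71695964e-02,
        3.51293979e-02, -1.92540651e-04]), 'tcp_pos': array([0.24585464, 0.54655686, 0.22184869]), 'ee_rot': array([[-9.02435735e-04, -9.11930096e-01,  4.10344594e-01],
       [-1.55384465e-03,  4.10345544e-01,  9.11928791e-01],
       [-9.99998386e-01,  1.85345379e-04, -1.78730818e-03]]), 'contact_force': array([0.30909856, 0.377643  , 1.01547063]), 'moment': array([ 0.02410042, -0.02262817,  0.01276539]), 'width': 0.08775674438283075}
side 406.12940698842493 406.12940698842493 256.93284072899104 186.5900087771904 [[0.9492, -0.2171, 0.2278, 0.3439], [-0.3147, -0.641, 0.7001, -0.7154], [-0.0059, -0.7362, -0.6768, 0.7277], [0.0, 0.0, 0.0, 1.0]]
top 453.13350371204615 453.13350371204615 258.5577018426636 188.46709018673107 [[0.0232, -0.99, 0.1391, 0.3896], [-0.9997, -0.0236, -0.001, -0.0221], [0.0042, -0.139, -0.9903, 1.3385], [0.0, 0.0, 0.0, 1.0]]
```

View pics/side0.png

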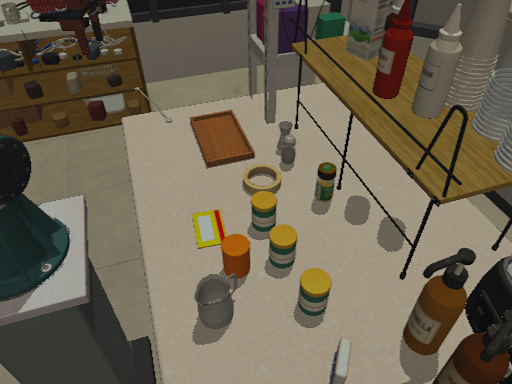

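View pics/top0.png

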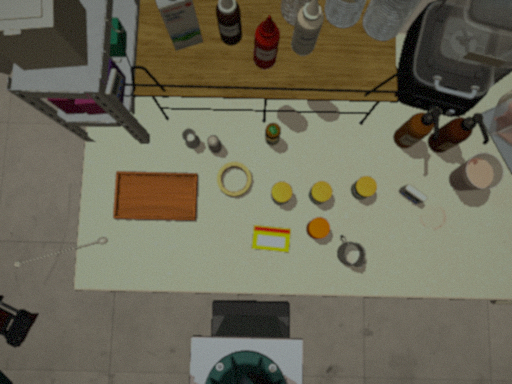

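The side view shows the three green tins with lids near (264,198), (283,233) and (314,280). The orange decoy is at (236,255), the card at (208,228) and the tray at (221,137). The top view shows the lids at (282,192), (321,191) and (366,187), the tray at (156,196) and the card at (271,239).

```bash
cat > h.py <<'E'
import cv2,numpy as np
def ray(f,uv,z):
    E=f["extrinsics"];d=E[:3,:3]@np.array([(uv[0]-f["cx"])/f["fx"],(uv[1]-f["cy"])/f["fy"],1.])
    t=(z-E[2,3])/d[2];return E[:3,3]+t*d
def proj(f,p):
    E=f["extrinsics"];c=E[:3,:3].T@(np.asarray(p)-E[:3,3]);return np.array([f["cx"]+f["fx"]*c[0]/c[2],f["cy"]+f["fy"]*c[1]/c[2]])
def blobs(f,lo,hi,amin=60):
    h=cv2.cvtColor(f["pixels"],cv2.COLOR_RGB2HSV);m=cv2.inRange(h,np.array(lo),np.array(hi))
    cs,_=cv2.findContours(m,cv2.RETR_EXTERNAL,cv2.CHAIN_APPROX_NONE)
    return [c for c in cs if cv2.contourArea(c)>amin]
E
python3 - <<'E'
import numpy as np,cv2
from h import *
F={n:dict(np.load(f"pics/{n}0.npz")) for n in("side","top")}
t=F["top"];s=F["side"]
for n,f in F.items():
    for nm,lo,hi in(("yel",(18,120,90),(34,255,255)),("ora",(6,150,90),(17,255,255)),("wood",(5,120,60),(17,255,200))):
        for c in blobs(f,lo,hi):
            (cx,cy),wh,a=cv2.minAreaRect(c)
            M=cv2.moments(c);u=(M['m10']/M['m00'],M['m01']/M['m00'])
            z={"yel":.08,"ora":.08,"wood":.02}[nm]
            print(n,nm,cv2.contourArea(c),np.round(u,1),np.round(wh,1),round(a,1),"z%.2f"%z,np.round(ray(f,u,z)[:2],3),"z0",np.round(ray(f,u,0.004)[:2],3))
big=cv2.resize(t["pixels"][100:300,80:420,::-1],None,fx=2.3,fy=2.3,interpolation=cv2.INTER_CUBIC);cv2.imwrite("pics/topz.png",big)
E
```

```text
side yel 655.0 [315.2 281.6] [28. 30.] 90.0 z0.08 [ 0.583 -0.331] z0 [ 0.611 -0.285]
side yel 491.5 [282.6 235.7] [24. 27.] 90.0 z0.08 [ 0.565 -0.206] z0 [ 0.591 -0.146]
side yel 759.0 [205.9 228.8] [35.1 24.1] 78.7 z0.08 [ 0.418 -0.136] z0 [ 0.427 -0.068]
side yel 384.0 [263.4 200.4] [22.  23.1] 51.3 z0.08 [ 0.561 -0.094] z0 [ 0.587 -0.021]
side yel 687.0 [261.7 176.4] [36. 24.] 0.0 z0.08 [ 0.584 -0.015] z0 [0.613 0.068]
side yel 849.5 [447.5 139.7] [23.1 58.1] 15.3 z0.08 [ 1.105 -0.033] z0 [1.194 0.047]
side yel 6326.5 [415.7 137. ] [250.8  88.3] 46.5 z0.08 [1.031 0.005] z0 [1.112 0.09 ]
side yel 3313.0 [388.2  87.6] [154.2  60.6] 44.0 z0.08 [1.106 0.264] z0 [1.196 0.378]
side ora 337.0 [452.4 298.3] [30.  18.9] 6.7 z0.08 [ 0.803 -0.442] z0 [ 0.857 -0.41 ]
side ora 931.0 [235.2 254.3] [44. 28.] 90.0 z0.08 [ 0.458 -0.221] z0 [ 0.471 -0.163]
side ora 1825.5 [220.8 137.8] [47.1 54.6] 78.2 z0.08 [0.531 0.172] z0 [0.552 0.276]
side wood 423.5 [493.  363.7] [20. 37.] 90.0 z0.02 [ 0.828 -0.548] z0 [ 0.839 -0.544]
side wood 1904.5 [439.9 311.4] [45.6 78.9] 27.6 z0.02 [ 0.804 -0.433] z0 [ 0
[... 760 characters left out ...]
] z0 [ 0.592 -0.343]
top yel 1515.0 [263.   93.4] [261.1   7.8] 1.5 z0.08 [ 0.844 -0.03 ] z0 [ 0.871 -0.03 ]
top yel 94.5 [389.5  85.3] [11. 17.] 90.0 z0.08 [ 0.878 -0.396] z0 [ 0.907 -0.419]
top yel 151.5 [142.5  77.3] [18.2 13.8] 5.7 z0.08 [0.884 0.321] z0 [0.914 0.342]
top yel 14535.0 [263.1  52.2] [258.6  86.8] 1.5 z0.08 [ 0.97  -0.027] z0 [ 1.005 -0.028]
top ora 3425.5 [156.9 195.7] [81.4 46.2] 1.4 z0.08 [0.539 0.26 ] z0 [0.548 0.277]
top wood 360.0 [318.2 227.9] [20.5 21.9] 45.0 z0.02 [ 0.463 -0.199] z0 [ 0.464 -0.201]
top wood 3671.0 [155.3 195.7] [82.3 46.8] 1.5 z0.02 [0.546 0.279] z0 [0.548 0.282]
top wood 239.0 [418.8 125.1] [22.2 19.3] 50.2 z0.02 [ 0.778 -0.5  ] z0 [ 0.783 -0.505]
```

View pics/topz.png

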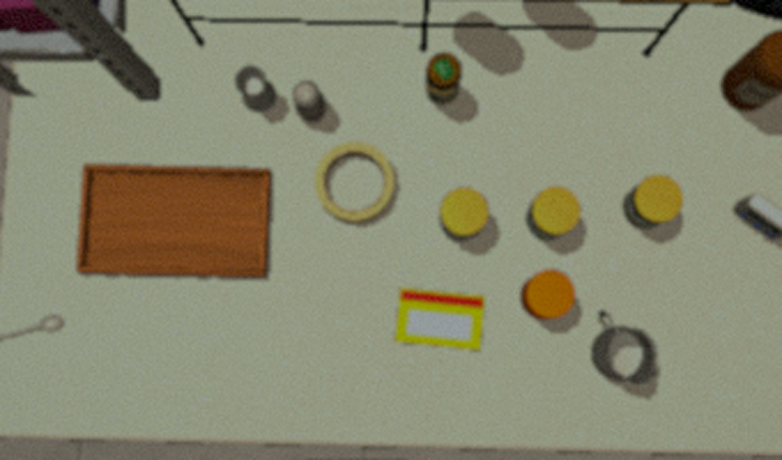

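Run:
```python
import numpy as np,cv2
from h import *
F={n:dict(np.load(f"pics/{n}0.npz")) for n in("side","top")}
t=F["top"];s=F["side"]
z=lambda a:(a[0]/2.3+80,a[1]/2.3+100)
for c in[(85,166),(270,170),(267,277),(79,273)]:print("tray",np.round(ray(t,z(c),.02),3))
for c in[(402,290),(484,297),(480,350),(396,343)]:print("card",np.round(ray(t,z(c),.004),3))
print("tape",ray(t,z((356,183)),.02));print("jug",ray(t,z((624,355)),.08))
# card via union masks top & side
for n,f in F.items():
    h=cv2.cvtColor(f["pixels"],cv2.COLOR_RGB2HSV)
    c=[c for c in blobs(f,(18,120,90),(34,255,255)) if abs(cv2.contourArea(c)-710)<60 and np.linalg.norm(ray(f,c.mean((0,1)),.004)[:2]-[.43,-.065])<.03]
    for k in c:
        m=np.zeros(h.shape[:2],np.uint8);cv2.drawContours(m,[k],-1,255,-1)
        red=cv2.inRange(h,np.array((0,150,80)),np.array((8,255,255)))|cv2.inRange(h,np.array((172,150,80)),np.array((180,255,255)))
        x,y,w,hh=cv2.boundingRect(k);roi=np.zeros_like(m);roi[y-8:y+hh+8,x-8:x+w+12]=255
        m|=red&roi
        m=cv2.morphologyEx(m,cv2.MORPH_CLOSE,np.ones((5,5)))
        ys,xs=np.nonzero(m)
        P=np.array([ray(f,(a,b),.004)[:2] for a,b in zip(xs,ys)])
        print(n,P.mean(0),cv2.minAreaRect((P*1000).astype(np.float32)))
# tray in side view expected corners
for k in[(.475,.16),(.475,.40),(.615,.16),(.615,.4)]:print(proj(s,(*k,.02)))
big=cv2.resize(s["pixels"][90:330,120:360,::-1],None,fx=2.4,fy=2.4,interpolation=cv2.INTER_CUBIC);cv2.imwrite("pics/sidez.png",big)
```

```text
tray [0.613 0.395 0.02 ]
tray [0.614 0.158 0.02 ]
tray [0.477 0.156 0.02 ]
tray [0.476 0.394 0.02 ]
card [ 0.465 -0.015  0.004]
card [ 0.459 -0.12   0.004]
card [ 0.391 -0.116  0.004]
card [ 0.398 -0.009  0.004]
tape [0.59955488 0.0472734  0.02      ]
jug [ 0.38944432 -0.28259337  0.08      ]
side [ 0.43106348 -0.06716524] ((431.9515075683594, -65.58625030517578), (111.70381164550781, 64.3934326171875), 85.60797119140625)
top [ 0.43093165 -0.06306479] ((430.9672546386719, -62.808902740478516), (108.91002655029297, 68.99977111816406), 85.641357421875)
[203.76243649 161.74906235]
[186.90797315 116.54002378]
[252.01538951 151.73487687]
[229.43343869 108.89005262]
```

View pics/sidez.png

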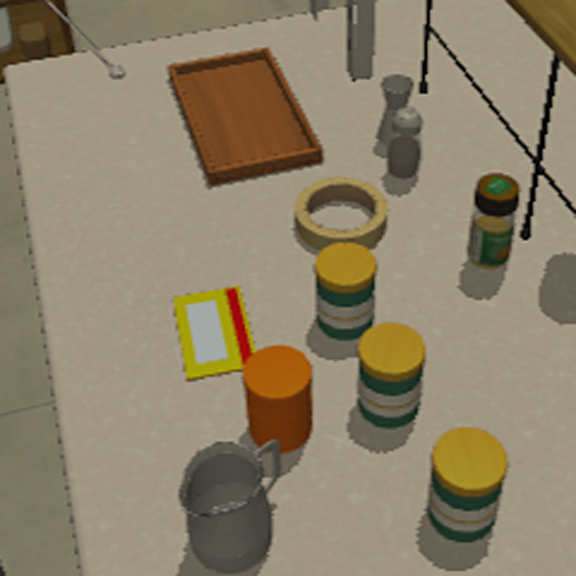

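carry_out(increments=[[[2.1, -4.3, -0.6], [0, 0, 0.04], 1], [[2.1, -4.3, -0.6], [0, 0, 0.04], 1], [[2.1, -4.3, -0.6], [0, 0, 0.04], 1], [[2.1, -4.3, -0.6], [0, 0, 0.04], 1], [[2.1, -4.3, -0.6], [0, 0, 0.04], 1]], squeeze=20)

```text
clock: 0.6
tcp_pos: [0.3507, 0.3305, 0.1902]
ee_rot: [[-0.001, -0.979, 0.204], [0.002, 0.204, 0.979], [-1.0, 0.001, 0.002]]
contact_force: [0.7, 0.2, 0.7]
width: 0.088
```

carry_out(increments=[[[2.1, -4.3, -0.6], [0, 0, 0.04], 1], [[2.1, -4.3, -0.6], [0, 0, 0.04], 1], [[2.1, -4.3, -0.6], [0, 0, 0.04], 1], [[2.1, -4.3, -0.6], [0, 0, 0.04], 1], [[2.1, -4.3, -0.6], [0, 0, 0.04], 1]])

```text
clock: 1.1
tcp_pos: [0.457, 0.1062, 0.1586]
ee_rot: [[-0.001, -1.0, -0.004], [0.002, -0.004, 1.0], [-1.0, 0.001, 0.002]]
contact_force: [-0.1, 0.3, 0.0]
width: 0.0878
```

carry_out(increments=[[[2.5, -4.3, -0.4], [0, 0, 0], 1], [[2.5, -4.3, -0.4], [0, 0, 0], 1], [[2.5, -4.3, -0.4], [0, 0, 0], 1], [[2.2, -4.3, -0.4], [0, 0, 0], 1], [[0.5, -2.0, 0], [0, 0, 0], 1]])

```text
clock: 1.6
tcp_pos: [0.5595, -0.093, 0.1407]
ee_rot: [[-0.002, -1.0, -0.002], [0.001, -0.002, 1.0], [-1.0, 0.002, 0.001]]
contact_force: [-0.3, 0.8, 0.4]
width: 0.0879
```

carry_out(increments=[[[0, 0.3, -3], [0, 0, 0], 1], [[0, 0, -3], [0, 0, 0], 1], [[0, 0, -3], [0, 0, 0], 1], [[0, 0, -2], [0, 0, 0], 1], [[0, 0, -0.4], [0, 0, 0], 1]])

```text
clock: 2.1
tcp_pos: [0.5623, -0.0962, 0.023]
ee_rot: [[0.002, -1.0, 0.005], [-0.001, 0.005, 1.0], [-1.0, -0.002, -0.001]]
contact_force: [-0.7, -0.7, 0.6]
width: 0.0881
```

Run:
```python
from plant import sense, imaging
import cv2
print(sense()["tcp_pos"])
f=imaging.grab_frame("side");cv2.imwrite("pics/s1.png",cv2.resize(f["pixels"][90:330,120:360,::-1],None,fx=2.4,fy=2.4))
```

```text
[ 0.56226372 -0.09617279  0.02296908]
```

View pics/s1.png

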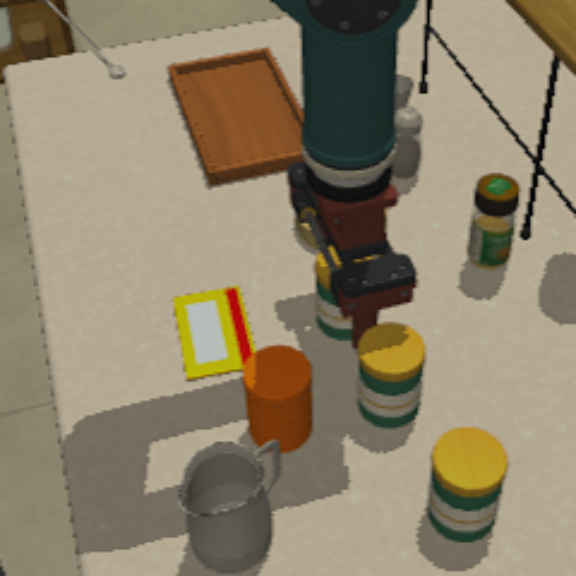

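carry_out(increments=[[[-0.3, 0.6, 0.4], [0, 0, 0], 1], [[0, 0, 0], [0, 0, 0], 1], [[0, 0, 0], [0, 0, 0], 1], [[0, 0, 0], [0, 0, 0], 1], [[0, 0, 0], [0, 0, 0], 1]])

```text
clock: 2.65
tcp_pos: [0.5617, -0.0898, 0.0317]
ee_rot: [[0.008, -1.0, 0.004], [-0.002, 0.004, 1.0], [-1.0, -0.008, -0.002]]
contact_force: [-0.7, -0.0, -0.1]
width: 0.0877
```

Run:
```python
from plant import sense, imaging
for i in range(4):
    print(sense()["tcp_pos"],sense()["contact_force"]);imaging.grab_frame("side")
```

```text
[ 0.56170448 -0.08980754  0.03169523] [-0.73760614 -0.02878998 -0.09694091]
[ 0.56175069 -0.08978738  0.03168038] [ 0.22347249 -0.86891082  0.52510086]
[ 0.56154412 -0.08979126  0.0314523 ] [ 0.018038    1.36857403 -0.13700322]
[ 0.56135581 -0.08977573  0.03123514] [ 0.42291322 -0.2555328   0.31846001]
```

carry_out(increments=[[[-0.1, 0, -0.3], [0, 0, 0], -1], [[0, 0, 0], [0, 0, 0], -1], [[0, 0, 0], [0, 0, 0], -1], [[0, 0, 0], [0, 0, 0], -1], [[0, 0, 0], [0, 0, 0], -1]])

```text
clock: 3.35
tcp_pos: [0.5598, -0.0898, 0.0274]
ee_rot: [[0.006, -1.0, 0.005], [-0.001, 0.005, 1.0], [-1.0, -0.006, -0.001]]
contact_force: [0.1, 0.1, 1.3]
width: 0.0596
```

carry_out(increments=[[[0, 0, 0], [0, 0, 0], -1], [[0, 0, 1], [0, 0, 0], -1], [[0, 0, 1.5], [0, 0, 0], -1], [[0, 0, 1.5], [0, 0, 0], -1], [[0, 0, 0], [0, 0, 0], -1]])

```text
clock: 3.85
tcp_pos: [0.5592, -0.0896, 0.0695]
ee_rot: [[0.004, -1.0, 0.005], [-0.001, 0.005, 1.0], [-1.0, -0.004, -0.001]]
contact_force: [-0.3, -0.5, 0.2]
width: 0.0596
```

```bash
cat > w.py <<'E'
from plant import sense, imaging
import numpy as np,cv2,sys
a=[]
for i in range(5):
    f=imaging.grab_frame("side");s=sense();a.append(s["contact_force"])
print(s["tcp_pos"],s["width"],s["clock"],np.mean(a,0),[round(x[2],2) for x in a])
cv2.imwrite(sys.argv[1],cv2.resize(f["pixels"][90:330,120:360,::-1],None,fx=2.4,fy=2.4))
E
python3 w.py pics/s2.png
```

```text
[ 0.55709161 -0.08907046  0.06678319] 0.05949186906863259 4.1 [ 0.27299496 -0.0171998  -0.64366693] [np.float64(-0.52), np.float64(-0.8), np.float64(-0.91), np.float64(-0.33), np.float64(-0.65)]
```

View pics/s2.png

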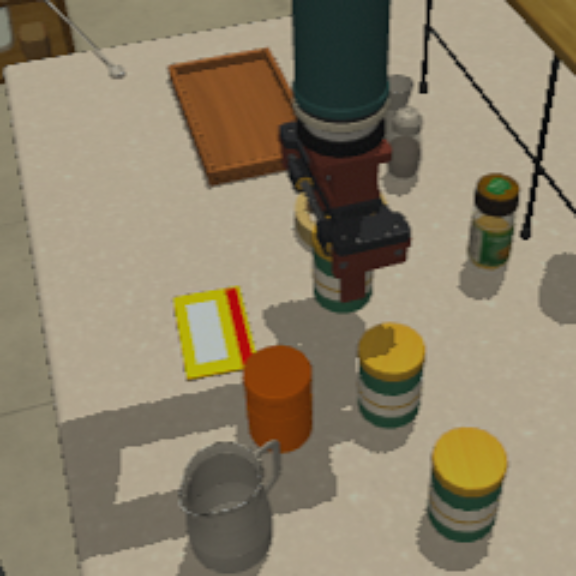

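carry_out(increments=[[[0, 0, 3], [0, 0, 0], -1], [[0, 3, 1], [0, 0, 0], -1], [[-0.1, 4.5, 0], [0, 0, 0], -1], [[-0.1, 4.5, 0], [0, 0, 0], -1], [[-0.1, 4.5, 0], [0, 0, 0], -1]])

```text
clock: 4.6
tcp_pos: [0.5533, 0.0752, 0.1047]
ee_rot: [[-0.004, -1.0, 0.014], [-0.0, 0.014, 1.0], [-1.0, 0.004, -0.0]]
contact_force: [1.3, 0.6, -0.6]
width: 0.059
```

carry_out(increments=[[[-0.2, 4.5, 0], [0, 0, 0], -1], [[-0.2, 4.5, 0], [0, 0, 0], -1], [[-0.2, 4.5, 0], [0, 0, 0], -1], [[-0.2, 4.5, 0], [0, 0, 0], -1], [[0, 4, 0], [0, 0, 0], -1]])

```text
clock: 5.1
tcp_pos: [0.5414, 0.3039, 0.101]
ee_rot: [[-0.01, -1.0, 0.015], [-0.002, 0.015, 1.0], [-1.0, 0.01, -0.002]]
contact_force: [1.0, -0.4, -1.0]
width: 0.0594
```

carry_out(increments=[[[0.4, 2.0, -2], [0, -0.01, 0.015], -1], [[0, 0, -2], [0, 0, 0], -1], [[0, 0, 0], [0, 0, 0], -1], [[0, 0, 0], [0, 0, 0], -1], [[0, 0, 0], [0, 0, 0], -1]])

```text
clock: 5.6
tcp_pos: [0.5435, 0.331, 0.0576]
ee_rot: [[-0.001, -1.0, -0.008], [-0.001, -0.008, 1.0], [-1.0, 0.001, -0.001]]
contact_force: [-0.2, -0.8, -1.1]
width: 0.0599
```

```bash
cat > st.py <<'E'
from plant import sense, imaging
import numpy as np,cv2,sys
f=imaging.grab_frame(sys.argv[1]);s=sense()
print(s["tcp_pos"].round(4),s["ee_rot"].round(3).tolist(),s["width"],s["clock"],s["contact_force"].round(2))
x,y,w,h=map(int,sys.argv[3:7])
cv2.imwrite(sys.argv[2],cv2.resize(f["pixels"][y:y+h,x:x+w,::-1],None,fx=3,fy=3,interpolation=cv2.INTER_CUBIC))
E
python3 st.py side pics/s3.png 150 70 200 180
```

```text
[0.5438 0.331  0.0579] [[-0.001, -1.0, -0.008], [-0.001, -0.008, 1.0], [-1.0, 0.001, -0.001]] 0.05911748356746823 5.65 [-0.41 -0.18 -0.12]
```

View pics/s3.png

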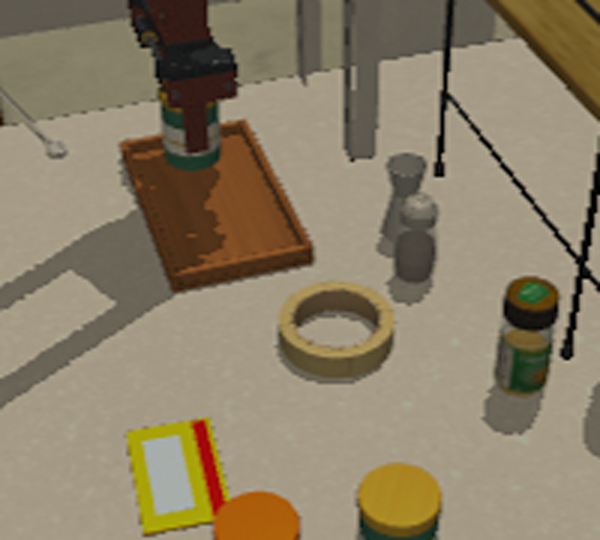

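carry_out(increments=[[[0.1, -0.7, 0], [0, 0, 0.0], -1], [[0, 0, -1], [0, 0, 0], -1], [[0, 0, -0.8], [0, 0, 0], -1], [[0, 0, -0.4], [0, 0, 0], -1], [[0, 0, 0], [0, 0, 0], -1]])

```text
clock: 6.15
tcp_pos: [0.5467, 0.3216, 0.0364]
ee_rot: [[0.002, -1.0, -0.004], [0.0, -0.004, 1.0], [-1.0, -0.002, 0.0]]
contact_force: [-0.8, -0.1, -0.8]
width: 0.0598
```

```bash
python3 st.py side pics/s4.png 150 70 200 180
```

```text
[0.5468 0.3217 0.0366] [[0.002, -1.0, -0.004], [0.0, -0.004, 1.0], [-1.0, -0.002, 0.0]] 0.0595789195014685 6.2 [-0.21 -0.3  -1.37]
```

Lower the last 4 mm, then release with a partial opening.

carry_out(increments=[[[-0.1, 0.3, -0.2], [0, 0, 0.0], -1], [[0, 0, -0.2], [0, 0, 0], -1], [[0, 0, 0], [0, 0, 0], -1], [[0, 0, 0], [0, 0, 0], 0.6], [[0, 0, 0], [0, 0, 0], 0.6]])

```text
clock: 6.7
tcp_pos: [0.5475, 0.3262, 0.0355]
ee_rot: [[0.007, -1.0, -0.005], [0.001, -0.005, 1.0], [-1.0, -0.007, 0.001]]
contact_force: [-0.1, 0.6, -0.2]
width: 0.0694
```

```bash
python3 st.py side pics/s5.png 150 70 200 180
```

```text
[0.5475 0.3262 0.0355] [[0.007, -1.0, -0.005], [0.001, -0.005, 1.0], [-1.0, -0.007, 0.001]] 0.06996506608891363 6.75 [-0.76  0.24  0.08]
```

View pics/s5.png

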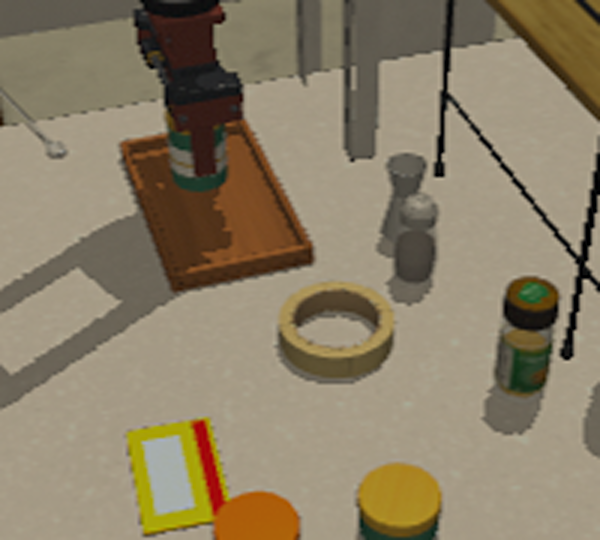

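carry_out(increments=[[[0, 0, 1], [0, 0, 0], 0.6], [[0, 0, 4], [0, 0, 0], 0.6], [[0, 0, 4.9], [0, 0, 0], 0.6], [[0.1, -4.5, 0.5], [0, 0, 0], 1], [[0.1, -4.9, 0], [0, 0, 0], 1]])

```text
clock: 7.25
tcp_pos: [0.5492, 0.2352, 0.1443]
ee_rot: [[0.008, -1.0, -0.012], [0.002, -0.012, 1.0], [-1.0, -0.008, 0.002]]
contact_force: [-0.3, -0.3, -0.8]
width: 0.0827
```

carry_out(increments=[[[0.2, -4.9, 0], [0, 0, 0], 1], [[0.2, -4.9, 0], [0, 0, 0], 1], [[0.2, -4.9, 0], [0, 0, 0], 1], [[0.2, -4.9, 0], [0, 0, 0], 1], [[0.2, -4.9, 0], [0, 0, 0], 1]])

```text
clock: 7.75
tcp_pos: [0.5603, -0.0151, 0.1502]
ee_rot: [[0.017, -1.0, -0.016], [0.003, -0.016, 1.0], [-1.0, -0.017, 0.003]]
contact_force: [-0.2, -0.7, -0.4]
width: 0.0878
```

Run:
```python
from plant import sense, imaging
import cv2,numpy as np
from h import *
f=imaging.grab_frame("top");np.savez("pics/top1.npz",**f)
print(sense()["tcp_pos"],sense()["clock"])
for c in blobs(f,(18,120,90),(34,255,255),100):
    M=cv2.moments(c);u=(M['m10']/M['m00'],M['m01']/M['m00']);print(cv2.contourArea(c),np.round(u,1),ray(f,u,.08)[:2].round(3),ray(f,u,.085)[:2].round(3))
cv2.imwrite("pics/t1.png",cv2.resize(f["pixels"][100:300,80:420,::-1],None,fx=2.3,fy=2.3))
```

```text
[ 0.56135931 -0.0226142   0.15046987] 7.8
116.5 [284.9 242.2] [ 0.418 -0.099] [ 0.418 -0.099]
315.0 [321.3 191.4] [ 0.562 -0.199] [ 0.562 -0.199]
362.5 [132.9 191.9] [0.548 0.328] [0.548 0.327]
312.0 [365.7 186.2] [ 0.58  -0.324] [ 0.579 -0.323]
1732.5 [263.5  93.4] [ 0.844 -0.031] [ 0.842 -0.031]
119.0 [389.8  84.9] [ 0.879 -0.397] [ 0.877 -0.395]
178.0 [142.3  77.3] [0.884 0.321] [0.882 0.32 ]
14931.0 [262.6  52.1] [ 0.97  -0.026] [ 0.968 -0.026]
```

View pics/t1.png

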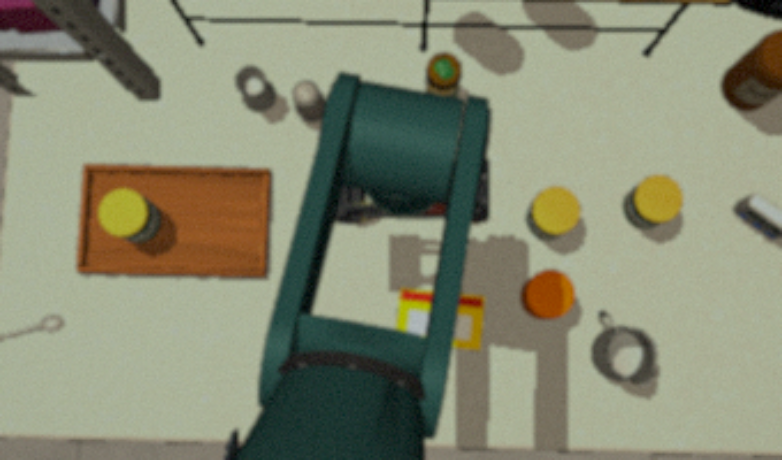

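carry_out(increments=[[[0, -4.5, 0], [0, 0.017, -0.016], 1], [[0, -4.5, 0], [0, 0, 0], 1], [[0, -4.5, -0.5], [0, 0, 0], 1], [[0, -3.5, -0.5], [0, 0, 0], 1], [[0, 0, 0], [0, 0, 0], 1]])

```text
clock: 8.3
tcp_pos: [0.5621, -0.1977, 0.144]
ee_rot: [[0.006, -1.0, 0.007], [-0.004, 0.007, 1.0], [-1.0, -0.006, -0.004]]
contact_force: [0.4, 1.3, -0.2]
width: 0.0875
```

carry_out(increments=[[[0, 0, -1], [0, 0, 0], 1], [[0, 0, -1], [0, 0, 0], 1], [[0, 0, -1], [0, 0, 0], 1], [[0, 0, 0], [0, 0, 0], 1], [[0, 0, 0], [0, 0, 0], 1]])

```text
clock: 8.8
tcp_pos: [0.5614, -0.1935, 0.1115]
ee_rot: [[0.004, -1.0, 0.005], [-0.002, 0.005, 1.0], [-1.0, -0.004, -0.002]]
contact_force: [0.1, 0.2, 0.7]
width: 0.0877
```

carry_out(increments=[[[0.1, -0.6, 0], [0, 0, 0], 1], [[0, 0, -2.5], [0, 0, 0], 1], [[0, 0, -2.5], [0, 0, 0], 1], [[0, 0, -2.5], [0, 0, 0], 1], [[0, 0, 0], [0, 0, 0], 1]])

```text
clock: 9.3
tcp_pos: [0.5657, -0.2002, 0.0372]
ee_rot: [[0.01, -1.0, 0.002], [-0.005, 0.002, 1.0], [-1.0, -0.01, -0.005]]
contact_force: [-0.9, 0.2, 0.8]
width: 0.0878
```

carry_out(increments=[[[-0.3, 0, -0.8], [0, 0.01, 0], 1], [[0, 0, 0], [0, 0, 0], 1], [[0, 0, 0], [0, 0, 0], 1], [[0, 0, 0], [0, 0, 0], 1], [[0, 0, 0], [0, 0, 0], 1]])

```text
clock: 9.8
tcp_pos: [0.5655, -0.2018, 0.0328]
ee_rot: [[0.005, -1.0, 0.001], [-0.008, 0.001, 1.0], [-1.0, -0.005, -0.008]]
contact_force: [0.1, -0.1, -0.2]
width: 0.088
```

carry_out(increments=[[[-0.2, 0.2, -0.4], [0.008, 0.005, 0], 1], [[0, 0, 0], [0, 0, 0], 1], [[0, 0, 0], [0, 0, 0], -1], [[0, 0, 0], [0, 0, 0], -1], [[0, 0, 0], [0, 0, 0], -1]])

```text
clock: 10.3
tcp_pos: [0.5639, -0.1999, 0.0296]
ee_rot: [[0.001, -1.0, 0.001], [-0.0, 0.001, 1.0], [-1.0, -0.001, -0.0]]
contact_force: [0.2, 0.3, 0.3]
width: 0.067
```

carry_out(increments=[[[0, 0, 0], [0, 0, 0], -1], [[0, 0, 0], [0, 0, 0], -1], [[0, 0, 0], [0, 0, 0], -1], [[0, 0, 0], [0, 0, 0], -1], [[0, 0, 0], [0, 0, 0], -1]])

```text
clock: 10.8
tcp_pos: [0.5639, -0.1999, 0.0296]
ee_rot: [[0.001, -1.0, 0.001], [-0.0, 0.001, 1.0], [-1.0, -0.001, -0.0]]
contact_force: [0.1, -0.2, -0.8]
width: 0.0593
```

carry_out(increments=[[[0, 0, 1], [0, 0, 0], -1], [[0, 0, 1.5], [0, 0, 0], -1], [[0, 0, 0.5], [0, 0, 0], -1], [[0, 0, 0], [0, 0, 0], -1], [[0, 0, 0], [0, 0, 0], -1]])

```text
clock: 11.3
tcp_pos: [0.5636, -0.1997, 0.0616]
ee_rot: [[0.0, -1.0, 0.001], [-0.0, 0.001, 1.0], [-1.0, -0.0, -0.0]]
contact_force: [0.2, -0.5, -0.7]
width: 0.0597
```

```bash
python3 w.py pics/s6.png
```

```text
[ 0.56319873 -0.19954433  0.06093573] 0.05975521439018375 11.55 [ 0.29149329  0.12555478 -0.729582  ] [np.float64(-1.45), np.float64(-0.98), np.float64(-0.2), np.float64(-0.01), np.float64(-1.0)]
```

View pics/s6.png

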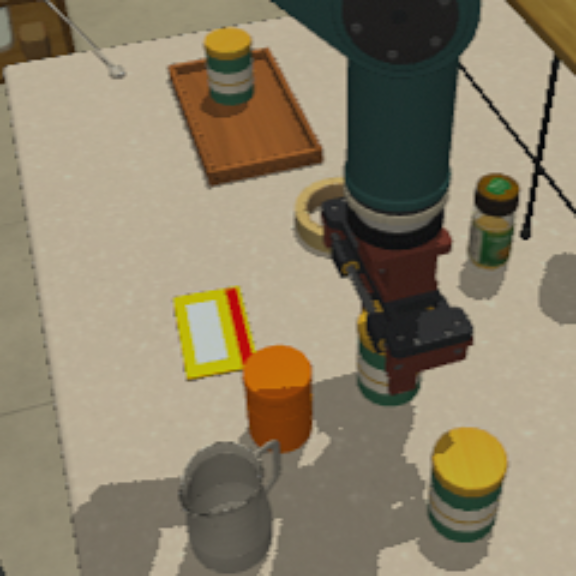

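carry_out(increments=[[[0, 0, 3], [0, 0, 0], -1], [[0, 2, 2.5], [0, 0, 0], -1], [[-0.2, 4.5, 0], [0, 0, 0], -1], [[-0.2, 4.5, 0], [0, 0, 0], -1], [[-0.2, 4.5, 0], [0, 0, 0], -1]])

```text
clock: 12.05
tcp_pos: [0.5579, -0.0461, 0.1162]
ee_rot: [[-0.0, -1.0, 0.01], [-0.0, 0.01, 1.0], [-1.0, 0.0, -0.0]]
contact_force: [0.8, -0.3, -0.8]
width: 0.0595
```

carry_out(increments=[[[-0.2, 4.5, 0], [0, 0, 0], -1], [[-0.2, 4.5, 0], [0, 0, 0], -1], [[-0.2, 4.5, 0], [0, 0, 0], -1], [[-0.2, 4.5, 0], [0, 0, 0], -1], [[-0.2, 4.5, 0], [0, 0, 0], -1]])

```text
clock: 12.55
tcp_pos: [0.5458, 0.1874, 0.1154]
ee_rot: [[-0.001, -1.0, 0.012], [-0.0, 0.012, 1.0], [-1.0, 0.001, -0.0]]
contact_force: [0.7, -0.1, -1.0]
width: 0.0595
```

carry_out(increments=[[[0, 2, 0], [0, 0, 0], -1], [[0, 0, 0], [0, 0, 0], -1], [[0, 0, 0], [0, 0, 0], -1], [[0, 0, 0], [0, 0, 0], -1], [[0, 0, 0], [0, 0, 0], -1]])

```text
clock: 13.05
tcp_pos: [0.5439, 0.2118, 0.114]
ee_rot: [[-0.003, -1.0, 0.006], [-0.0, 0.006, 1.0], [-1.0, 0.003, -0.0]]
contact_force: [0.3, -0.5, -0.6]
width: 0.0594
```

carry_out(increments=[[[0.2, 1.3, -2], [0, 0, 0], -1], [[0, 0, -2], [0, 0, 0], -1], [[0, 0, -2], [0, 0, 0], -1], [[0, 0, 0], [0, 0, 0], -1], [[0, 0, 0], [0, 0, 0], -1]])

```text
clock: 13.55
tcp_pos: [0.5484, 0.219, 0.0537]
ee_rot: [[-0.001, -1.0, 0.014], [-0.001, 0.014, 1.0], [-1.0, 0.001, -0.001]]
contact_force: [0.1, -0.1, -0.3]
width: 0.0595
```

```bash
python3 st.py side pics/s7.png 150 70 200 180
```

```text
[0.5482 0.219  0.0538] [[-0.001, -1.0, 0.014], [-0.001, 0.014, 1.0], [-1.0, 0.001, -0.001]] 0.0594349992957528 13.6 [ 0.19 -1.16 -0.31]
```

View pics/s7.png

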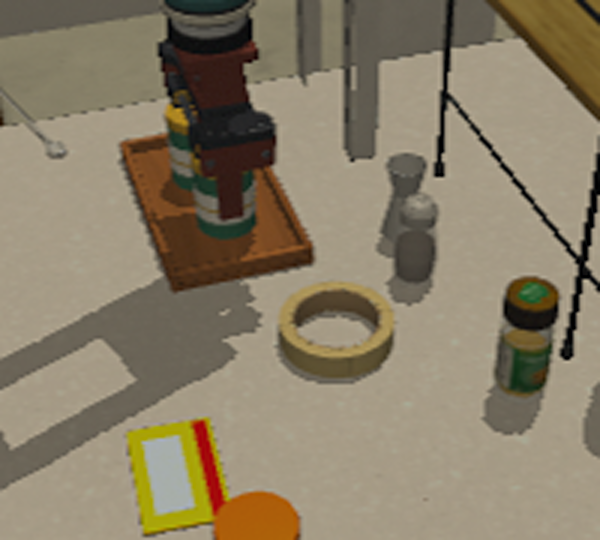

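carry_out(increments=[[[-0.2, 0.6, -0.5], [0, 0, 0.01], -1], [[0, 0, -0.5], [0, 0, 0], -1], [[0, 0, -0.3], [0, 0, 0], -1], [[0, 0, 0], [0, 0, 0], -1], [[0, 0, 0], [0, 0, 0], -1]])

```text
clock: 14.1
tcp_pos: [0.5481, 0.2256, 0.0427]
ee_rot: [[0.004, -1.0, 0.004], [0.0, 0.004, 1.0], [-1.0, -0.004, 0.0]]
contact_force: [0.7, 0.9, -0.3]
width: 0.0594
```

carry_out(increments=[[[-0.1, 0, -0.4], [0, 0, 0], -1], [[0, 0, -0.4], [0, 0, 0], -1], [[0, 0, 0], [0, 0, 0], -1], [[0, 0, 0], [0, 0, 0], -1], [[0, 0, 0], [0, 0, 0], -1]])

```text
clock: 14.6
tcp_pos: [0.5482, 0.225, 0.0365]
ee_rot: [[0.007, -1.0, 0.003], [-0.0, 0.003, 1.0], [-1.0, -0.007, -0.0]]
contact_force: [-0.6, 0.3, -0.2]
width: 0.0595
```

carry_out(increments=[[[-0.1, 0, -0.2], [0, 0.007, 0], -1], [[0, 0, 0], [0, 0, 0], -1], [[0, 0, 0], [0, 0, 0], 0.5], [[0, 0, 0], [0, 0, 0], 0.6], [[0, 0, 0], [0, 0, 0], 0.6]])

```text
clock: 15.1
tcp_pos: [0.5483, 0.2253, 0.0361]
ee_rot: [[0.002, -1.0, 0.003], [0.0, 0.003, 1.0], [-1.0, -0.002, 0.0]]
contact_force: [-0.6, -0.4, -0.9]
width: 0.0698
```

carry_out(increments=[[[0, 0, 1], [0, 0, 0], 0.6], [[0, 0, 4], [0, 0, 0], 0.6], [[0, 0, 4.9], [0, 0, 0], 0.6], [[0.1, -4.5, 0.5], [0, 0, 0], 1], [[0.3, -4.9, 0], [0, 0, 0], 1]])

```text
clock: 15.6
tcp_pos: [0.5511, 0.134, 0.1445]
ee_rot: [[0.0, -1.0, -0.005], [0.0, -0.005, 1.0], [-1.0, -0.0, 0.0]]
contact_force: [-0.0, -0.6, 0.4]
width: 0.083
```

carry_out(increments=[[[0.3, -4.9, 0], [0, 0, 0], 1], [[0.3, -4.9, 0], [0, 0, 0], 1], [[0.3, -4.9, 0], [0, 0, 0], 1], [[0.3, -4.9, 0], [0, 0, 0], 1], [[0.3, -4.9, 0], [0, 0, 0], 1]])

```text
clock: 16.1
tcp_pos: [0.5669, -0.1165, 0.1501]
ee_rot: [[0.008, -1.0, -0.009], [0.0, -0.009, 1.0], [-1.0, -0.008, 0.0]]
contact_force: [0.3, -0.8, 0.1]
width: 0.0876
```

```bash
cat > tl.py <<'E'
from plant import sense, imaging
import cv2,numpy as np,sys
from h import *
f=imaging.grab_frame("top");np.savez("pics/last.npz",**f);s=sense()
print(s["tcp_pos"].round(4),s["ee_rot"].round(3).tolist(),s["clock"])
for c in blobs(f,(18,120,90),(34,255,255),100):
    M=cv2.moments(c);u=(M['m10']/M['m00'],M['m01']/M['m00'])
    if u[1]>110:print(cv2.contourArea(c),np.round(u,1),ray(f,u,.08)[:2].round(3))
cv2.imwrite(sys.argv[1],cv2.resize(f["pixels"][100:300,80:420,::-1],None,fx=2.3,fy=2.3))
E
python3 tl.py pics/t2.png
```

```text
[ 0.5684 -0.1244  0.1505] [[0.01, -1.0, -0.006], [-0.006, -0.006, 1.0], [-1.0, -0.01, -0.006]] 16.15
370.0 [169.1 192.6] [0.549 0.227]
360.0 [132.9 192. ] [0.548 0.328]
314.0 [365.7 186.2] [ 0.58  -0.324]
```

View pics/t2.png

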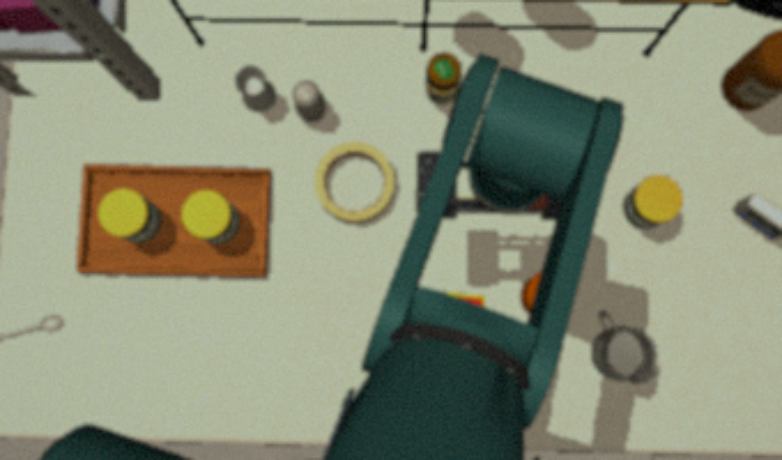

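carry_out(increments=[[[0.3, -4.8, 0], [0.006, 0.01, 0], 1], [[0.3, -4.8, 0], [0, 0, 0], 1], [[0.3, -4.8, -0.5], [0, 0, 0], 1], [[0.3, -4.5, -0.5], [0, 0, 0], 1], [[0, -1, 0], [0, 0, 0], 1]])

```text
clock: 16.65
tcp_pos: [0.5795, -0.3241, 0.1433]
ee_rot: [[0.003, -1.0, -0.003], [-0.001, -0.003, 1.0], [-1.0, -0.003, -0.001]]
contact_force: [-0.6, 1.1, 0.0]
width: 0.0877
```

carry_out(increments=[[[0, 0, -1], [0, 0, 0], 1], [[0, 0, -1.5], [0, 0, 0], 1], [[0, 0, -1], [0, 0, 0], 1], [[0, 0, 0], [0, 0, 0], 1], [[0, 0, 0], [0, 0, 0], 1]])

```text
clock: 17.15
tcp_pos: [0.5782, -0.3191, 0.1046]
ee_rot: [[-0.0, -1.0, -0.004], [0.003, -0.004, 1.0], [-1.0, 0.0, 0.003]]
contact_force: [-0.3, -0.8, 0.2]
width: 0.0879
```

carry_out(increments=[[[0.2, -0.6, 0], [0, 0, 0], 1], [[0, 0, -2.5], [0, 0, 0], 1], [[0, 0, -2.5], [0, 0, 0], 1], [[0, 0, -2], [0, 0, 0], 1], [[0, 0, 0], [0, 0, 0], 1]])

```text
clock: 17.65
tcp_pos: [0.584, -0.3252, 0.0363]
ee_rot: [[0.005, -1.0, -0.009], [-0.001, -0.009, 1.0], [-1.0, -0.005, -0.001]]
contact_force: [0.2, 0.1, -0.6]
width: 0.0878
```

carry_out(increments=[[[0, 0, 0], [0, 0, 0], 1], [[0, 0, 0], [0, 0, 0], 1], [[0, 0, 0], [0, 0, 0], 1], [[0, 0, 0], [0, 0, 0], 1], [[0, 0, 0], [0, 0, 0], 1]])

```text
clock: 18.15
tcp_pos: [0.5871, -0.3271, 0.0412]
ee_rot: [[0.011, -1.0, -0.009], [-0.005, -0.009, 1.0], [-1.0, -0.011, -0.005]]
contact_force: [-0.8, 1.0, -0.6]
width: 0.0879
```

carry_out(increments=[[[-0.6, 0.2, -1.2], [0.005, 0.011, 0.0], 1], [[0, 0, 0], [0, 0, 0], 1], [[0, 0, 0], [0, 0, 0], 1], [[0, 0, 0], [0, 0, 0], 1], [[0, 0, 0], [0, 0, 0], 1]])

```text
clock: 18.65
tcp_pos: [0.5805, -0.3249, 0.0284]
ee_rot: [[-0.001, -1.0, -0.009], [0.0, -0.009, 1.0], [-1.0, 0.001, 0.0]]
contact_force: [0.8, -0.4, 0.6]
width: 0.0877
```

carry_out(increments=[[[0, 0, 0], [0, 0, 0], -1], [[0, 0, 0], [0, 0, 0], -1], [[0, 0, 0], [0, 0, 0], -1], [[0, 0, 0], [0, 0, 0], -1], [[0, 0, 0], [0, 0, 0], -1]], squeeze=25)

```text
clock: 19.15
tcp_pos: [0.5808, -0.3254, 0.0287]
ee_rot: [[-0.0, -1.0, -0.009], [-0.0, -0.009, 1.0], [-1.0, 0.0, -0.0]]
contact_force: [-0.8, 0.1, -2.0]
width: 0.0592
```

carry_out(increments=[[[0, 0, 0], [0, 0, 0], -1], [[0, 0, 0], [0, 0, 0], -1], [[0, 0, 0.8], [0, 0, 0], -1], [[0, 0, 1], [0, 0, 0], -1], [[0, 0, 0], [0, 0, 0], -1]])

```text
clock: 19.65
tcp_pos: [0.5798, -0.3246, 0.0471]
ee_rot: [[-0.002, -1.0, -0.009], [0.001, -0.009, 1.0], [-1.0, 0.002, 0.001]]
contact_force: [0.4, -0.5, -2.6]
width: 0.0595
```

```bash
python3 w.py pics/s8.png
```

```text
[ 0.57879005 -0.32392546  0.04528304] 0.05910012164525011 19.9 [ 0.15284756 -0.34371858 -2.77803392] [np.float64(-2.81), np.float64(-2.97), np.float64(-2.53), np.float64(-3.4), np.float64(-2.18)]
```

View pics/s8.png

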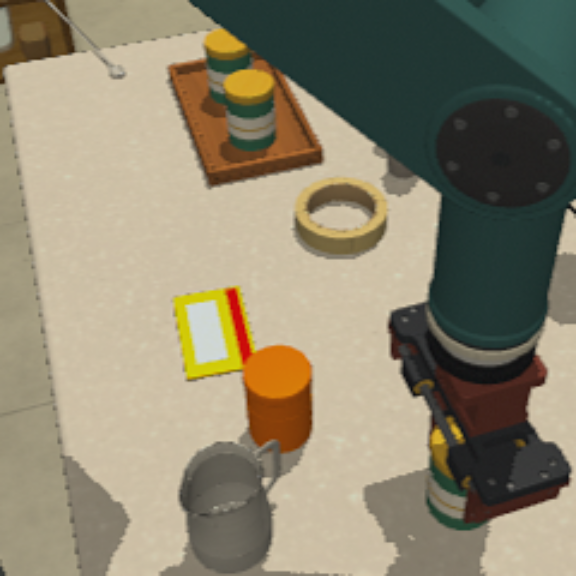

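carry_out(increments=[[[0.2, -0.1, -0.6], [0, 0, 0], -1], [[0, 0, -0.6], [0, 0, 0], -1], [[0, 0, 0], [0, 0, 0], -1], [[0, 0, 0], [0, 0, 0], -1], [[0, 0, 0], [0, 0, 0], -1]])

```text
clock: 20.4
tcp_pos: [0.5801, -0.3244, 0.0306]
ee_rot: [[-0.007, -1.0, -0.009], [0.004, -0.009, 1.0], [-1.0, 0.006, 0.004]]
contact_force: [-0.3, 0.9, -3.5]
width: 0.0597
```

carry_out(increments=[[[0.1, -0.1, -0.2], [-0.004, -0.006, 0], -1], [[0, 0, 0], [0, 0, 0], -1], [[0, 0, 0], [0, 0, 0], -1], [[0, 0, 0], [0, 0, 0], -1], [[0, 0, 0], [0, 0, 0], -1]])

```text
clock: 20.9
tcp_pos: [0.5815, -0.3258, 0.0289]
ee_rot: [[0.001, -1.0, -0.009], [-0.001, -0.009, 1.0], [-1.0, -0.001, -0.001]]
contact_force: [0.3, 0.4, -3.0]
width: 0.0595
```

carry_out(increments=[[[-0.1, 0.1, -0.2], [0, 0, 0], -1], [[0, 0, 0], [0, 0, 0], -1], [[0, 0, 0], [0, 0, 0], -1], [[0, 0, 0], [0, 0, 0], -1], [[0, 0, 0], [0, 0, 0], -1]])

```text
clock: 21.4
tcp_pos: [0.582, -0.3259, 0.0288]
ee_rot: [[0.004, -1.0, -0.009], [-0.003, -0.009, 1.0], [-1.0, -0.004, -0.003]]
contact_force: [-0.2, 0.4, -2.9]
width: 0.06
```

carry_out(increments=[[[-0.1, 0.05, -0.1], [0.003, 0.004, 0], -1], [[0, 0, -0.1], [0, 0, 0], -1], [[0, 0, -0.1], [0, 0, 0], -1], [[0, 0, -0.1], [0, 0, 0], -1], [[0, 0, 0], [0, 0, 0], -1]])

```text
clock: 21.9
tcp_pos: [0.5826, -0.326, 0.0288]
ee_rot: [[0.003, -1.0, -0.009], [-0.001, -0.009, 1.0], [-1.0, -0.003, -0.001]]
contact_force: [-0.2, -0.3, -3.2]
width: 0.0593
```

carry_out(increments=[[[-0.1, 0.0, -0.3], [0, 0, 0], -1], [[0, 0, -0.3], [0, 0, 0], -1], [[0, 0, -0.3], [0, 0, 0], -1], [[0, 0, 0], [0, 0, 0], -1], [[0, 0, 0], [0, 0, 0], -1]])

```text
clock: 22.4
tcp_pos: [0.5832, -0.3271, 0.0288]
ee_rot: [[0.007, -1.0, -0.009], [-0.004, -0.009, 1.0], [-1.0, -0.007, -0.004]]
contact_force: [0.2, -0.1, -4.8]
width: 0.0594
```

```bash
python3 w.py pics/s9.png
```

```text
[ 0.58302721 -0.3268588   0.02809747] 0.059478786289634 22.65 [ 0.20863798  0.1532694  -2.69677021] [np.float64(-3.68), np.float64(-2.51), np.float64(-2.19), np.float64(-1.53), np.float64(-3.58)]
```

carry_out(increments=[[[-0.3, 0.2, 0], [0.004, 0.007, 0], -1], [[0, 0, -0.1], [0, 0, 0], -1], [[0, 0, -0.1], [0, 0, 0], 0.6], [[0, 0, 0], [0, 0, 0], 0.6], [[0, 0, 0], [0, 0, 0], 0.9]])

```text
clock: 23.15
tcp_pos: [0.5809, -0.3253, 0.0275]
ee_rot: [[0.0, -1.0, -0.009], [0.0, -0.009, 1.0], [-1.0, -0.0, 0.0]]
contact_force: [-1.0, -0.1, 0.9]
width: 0.075
```

```bash
python3 w.py pics/s9.png
```

```text
[ 0.58078338 -0.32529226  0.02742751] 0.08348069935421874 23.4 [ 0.33870565  0.3846561  -0.12551475] [np.float64(-0.57), np.float64(0.19), np.float64(-0.34), np.float64(0.5), np.float64(-0.4)]
```

View pics/s9.png

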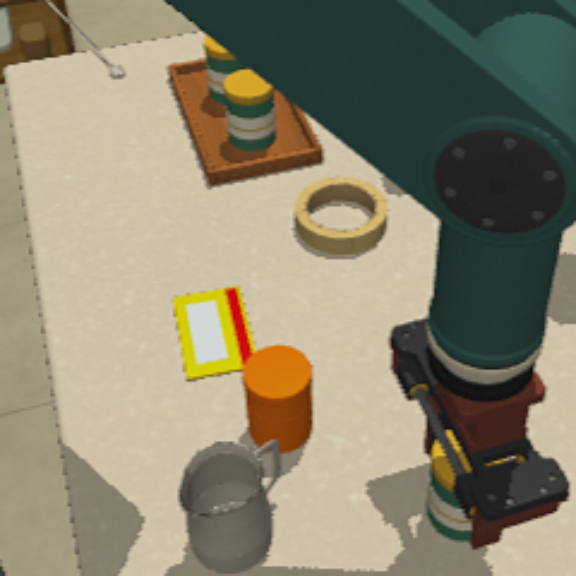

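carry_out(increments=[[[0, 0, 1], [0, 0, 0], 1], [[0, 0, 4.5], [0, 0, 0], 1], [[0, 0, 4.5], [0, 0, 0], 1], [[0, 0, 2], [0, 0, 0], -1], [[-2.4, 4.2, 0], [0, 0, 0], -1]], squeeze=20)

```text
clock: 23.9
tcp_pos: [0.5589, -0.2869, 0.1533]
ee_rot: [[0.003, -1.0, -0.006], [-0.002, -0.006, 1.0], [-1.0, -0.003, -0.002]]
contact_force: [0.3, -0.1, -0.0]
width: 0.0753
```

carry_out(increments=[[[-2.4, 4.2, 0], [0, 0, 0], -1], [[-2.4, 4.2, 0], [0, 0, 0], -1], [[-2.4, 4.2, 0], [0, 0, 0], -1], [[-2.4, 4.2, 0], [0, 0, 0], -1], [[-2, 3.5, 0], [0, 0, 0], -1]])

```text
clock: 24.4
tcp_pos: [0.4401, -0.0794, 0.159]
ee_rot: [[0.013, -1.0, -0.002], [-0.006, -0.002, 1.0], [-1.0, -0.013, -0.006]]
contact_force: [0.8, 0.2, -0.1]
width: 0.0355
```

carry_out(increments=[[[0, 0, -1], [0, 0, 0], -1], [[0, 0, -1], [0, 0, 0], -1], [[0, 0, -1], [0, 0, 0], -1], [[0, 0, 0], [0, 0, 0], -1], [[0, 0, 0], [0, 0, 0], -1]])

```text
clock: 24.9
tcp_pos: [0.4391, -0.0777, 0.1288]
ee_rot: [[0.014, -1.0, -0.005], [-0.007, -0.005, 1.0], [-1.0, -0.014, -0.007]]
contact_force: [-0.7, 0.9, 1.1]
width: 0.0004
```

```bash
python3 tl.py pics/t3.png
```

```text
[ 0.4392 -0.0778  0.1289] [[0.014, -1.0, -0.005], [-0.007, -0.005, 1.0], [-1.0, -0.014, -0.007]] 24.95
355.5 [168.8 192.6] [0.549 0.228]
355.0 [132.7 191.8] [0.548 0.329]
308.5 [365.3 186.3] [ 0.58  -0.323]
```

View pics/t3.png

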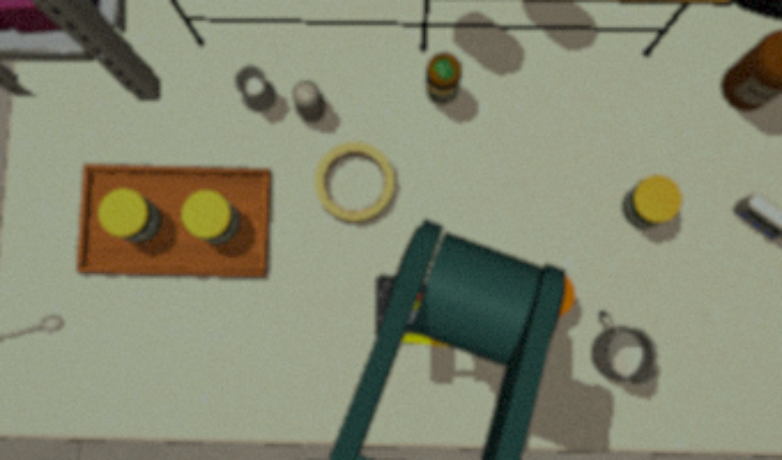

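carry_out(increments=[[[-0.9, 1.4, -2], [0.007, 0.014, 0], -1], [[0, 0, -3], [0, 0, 0], -1], [[0, 0, -3], [0, 0, 0], -1], [[0, 0, -1], [0, 0, 0], -1], [[0, 0, 0], [0, 0, 0], -1]])

```text
clock: 25.45
tcp_pos: [0.4358, -0.0677, 0.0374]
ee_rot: [[0.007, -1.0, -0.0], [-0.002, -0.0, 1.0], [-1.0, -0.007, -0.002]]
contact_force: [0.4, 0.2, 0.2]
width: 0.0003
```

```bash
python3 w.py pics/s10.png
```

```text
[ 0.43698784 -0.0677561   0.03943039] 0.00042084052325240263 25.7 [ 0.0688683  -0.19846483 -0.02806873] [np.float64(-0.25), np.float64(0.15), np.float64(-0.41), np.float64(-0.42), np.float64(0.8)]
```

View pics/s10.png

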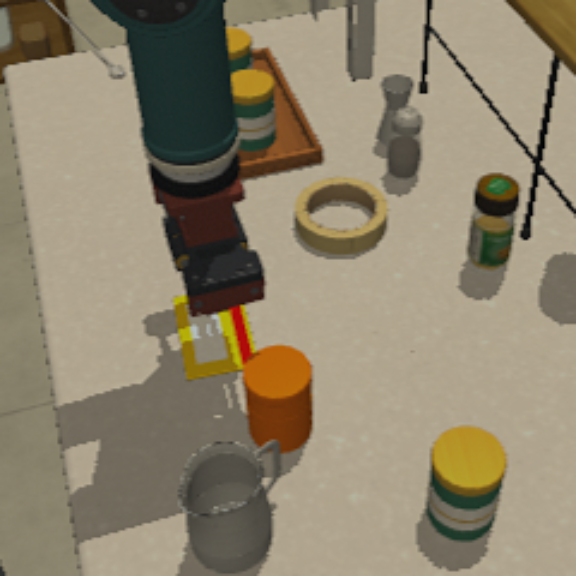

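carry_out(increments=[[[-0.7, 0.4, -1.5], [0.002, 0.007, 0], -1], [[0, 0, -1], [0, 0, 0], -1], [[0, 0, -0.3], [0, 0, 0], -1], [[0, 0, 0], [0, 0, 0], -1], [[0, 0, 0], [0, 0, 0], -1]])

```text
clock: 26.2
tcp_pos: [0.4337, -0.065, 0.0135]
ee_rot: [[0.012, -1.0, -0.001], [-0.004, -0.001, 1.0], [-1.0, -0.012, -0.004]]
contact_force: [-0.6, -0.2, -0.7]
width: 0.0004
```

carry_out(increments=[[[-0.4, 0.2, -0.5], [0.004, 0.012, 0], -1], [[0, 0, -0.2], [0, 0, 0], -1], [[0, 0, -0.2], [0, 0, 0], -1], [[0, 0, -0.1], [0, 0, 0], -1], [[0, 0, -0.1], [0, 0, 0], -1]])

```text
clock: 26.7
tcp_pos: [0.4305, -0.0633, 0.0042]
ee_rot: [[0.001, -1.0, -0.001], [-0.0, -0.001, 1.0], [-1.0, -0.001, -0.0]]
contact_force: [-4.4, 0.9, 32.1]
width: 0.0005
```

carry_out(increments=[[[0, 0, 0], [0, 0, 0], -1], [[0, 0, 0], [0, 0, 0], -1], [[0, 0, 0], [0, 0, 0], -1], [[0, 0, 0], [0, 0, 0], -1], [[0, 0, 0], [0, 0, 0], -1]])

```text
clock: 27.2
tcp_pos: [0.4306, -0.0633, 0.0044]
ee_rot: [[0.002, -1.0, -0.001], [-0.0, -0.001, 1.0], [-1.0, -0.002, -0.0]]
contact_force: [-0.1, 0.4, 0.9]
width: 0.0007
```

carry_out(increments=[[[0, 0, -0.05], [0, 0, 0], -1], [[-0.1, 0.4, -0.05], [0, 0, 0], -1], [[-0.1, 0.7, -0.05], [0, 0, 0], -1], [[-0.1, 1, -0.05], [0, 0, 0], -1], [[-0.1, 1, -0.05], [0, 0, 0], -1]])

```text
clock: 27.7
tcp_pos: [0.4322, -0.0364, 0.0043]
ee_rot: [[0.012, -1.0, -0.002], [-0.007, -0.003, 1.0], [-1.0, -0.012, -0.007]]
contact_force: [-0.4, -4.7, 6.3]
width: 0.0002
```

```bash
python3 w.py pics/s11.png
```

```text
[ 0.43205543 -0.03545552  0.00432933] 0.0008158769805694504 27.95 [0.72632264 2.30182217 7.29929046] [np.float64(6.57), np.float64(7.34), np.float64(6.67), np.float64(7.93), np.float64(7.99)]
```

View pics/s11.png

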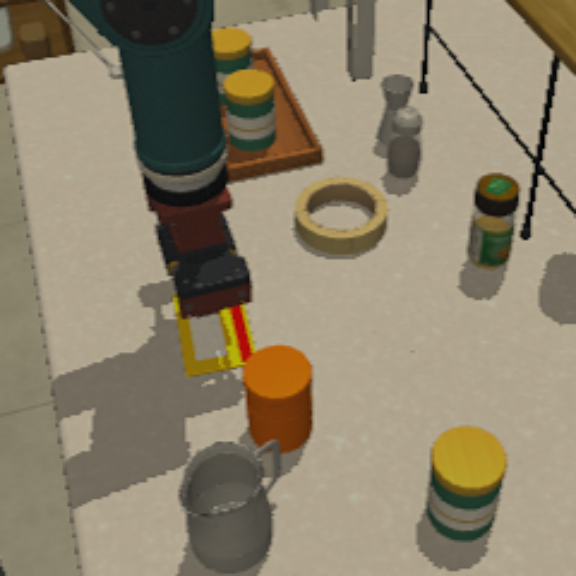

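carry_out(increments=[[[0, 0, 1], [0.007, 0.012, 0], -1], [[0, 0, 2], [0, 0, 0], -1], [[0, 3, 3], [0, 0, 0], -1], [[0, 4.5, 2], [0, 0, 0], -1], [[0, 4.5, 0], [0, 0, 0], -1]])

```text
clock: 28.45
tcp_pos: [0.4334, 0.0842, 0.0866]
ee_rot: [[-0.001, -1.0, 0.007], [0.002, 0.007, 1.0], [-1.0, 0.001, 0.002]]
contact_force: [0.8, -0.3, -0.5]
width: 0.0007
```

```bash
cat > card.py <<'E'
from plant import sense, imaging
import cv2,numpy as np,sys
from h import *
s=sense();print(s["tcp_pos"].round(4),s["ee_rot"].round(3).tolist(),s["clock"],s["contact_force"].round(1))
for n in ("side","top"):
    f=imaging.grab_frame(n);np.savez(f"pics/last_{n}.npz",**f)
    h=cv2.cvtColor(f["pixels"],cv2.COLOR_RGB2HSV)
    m=cv2.inRange(h,np.array((18,120,60)),np.array((34,255,255)))|cv2.inRange(h,np.array((0,150,60)),np.array((6,255,255)))|cv2.inRange(h,np.array((172,150,60)),np.array((180,255,255)))
    P=[];mm=np.zeros_like(m)
    for y,x in zip(*np.nonzero(m)):
        p=ray(f,(x,y),.004)
        if .35<p[0]<.475 and -.13<p[1]<.36: mm[y,x]=255
    mm=cv2.morphologyEx(mm,cv2.MORPH_CLOSE,np.ones((5,5)))
    cs,_=cv2.findContours(mm,cv2.RETR_EXTERNAL,cv2.CHAIN_APPROX_NONE)
    for c in cs:
        if cv2.contourArea(c)<200: continue
        P=np.array([ray(f,k[0],.004)[:2]*1000 for k in c],np.float32)
        print(n,cv2.contourArea(c),cv2.minAreaRect(P))
    x0,y0=(120,90) if n=="side" else (80,100)
    w,hh=(240,240) if n=="side" else (340,200)
    k=2.4 if n=="side" else 2.3
    cv2.imwrite(sys.argv[1]+n+".png",cv2.resize(f["pixels"][y0:y0+hh,x0:x0+w,::-1],None,fx=k,fy=k))
E
python3 card.py pics/c1
```

```text
[0.4334 0.0842 0.0866] [[-0.001, -1.0, 0.007], [0.002, 0.007, 1.0], [-1.0, 0.001, 0.002]] 28.45 [ 0.8 -0.3 -0.5]
side 948.0 ((434.66571044921875, -61.98125457763672), (112.08892822265625, 69.0972900390625), 85.51930236816406)
top 824.5 ((431.2877197265625, -58.349281311035156), (109.57403564453125, 69.26904296875), 85.34323120117188)
```

View pics/c1side.png

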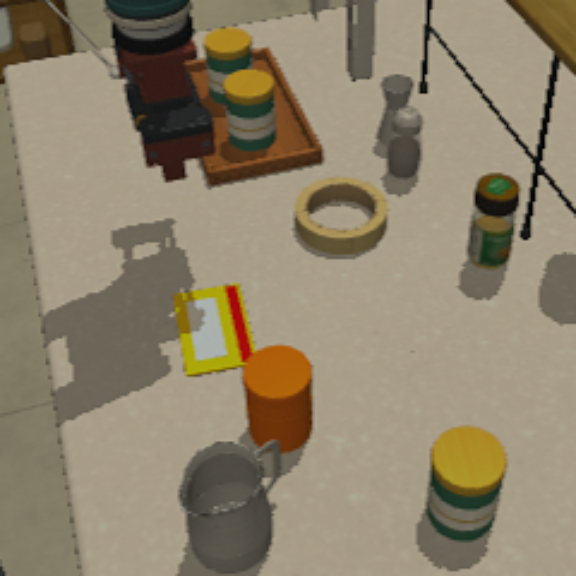

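View pics/c1top.png

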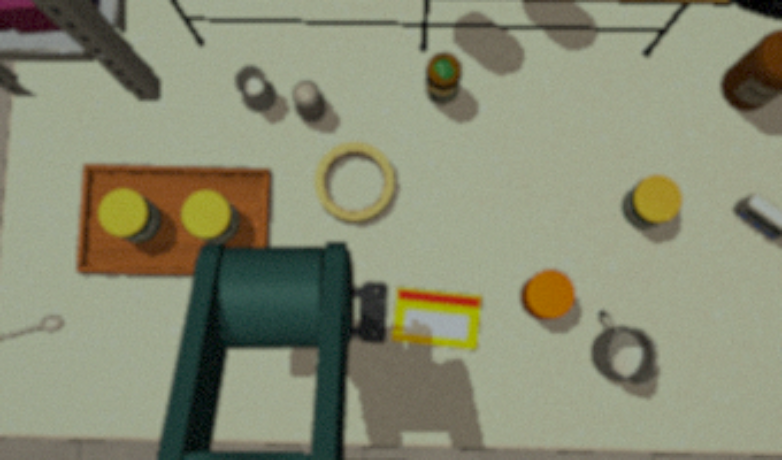

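carry_out(increments=[[[0, -4.5, 0], [0, 0, 0], -1], [[0, -4.5, 0], [0, 0, 0], -1], [[0, -4.5, -2], [0, 0, 0], -1], [[0, -0.5, -2], [0, 0, 0], -1], [[0, 0, -1], [0, 0, 0], -1]])

```text
clock: 29.05
tcp_pos: [0.4336, -0.0581, 0.0345]
ee_rot: [[0.003, -1.0, -0.011], [0.001, -0.011, 1.0], [-1.0, -0.003, 0.001]]
contact_force: [-0.3, 0.2, -0.4]
width: 0.0003
```

carry_out(increments=[[[0, 0, -0.5], [0, 0, 0], -1], [[0, 0, 0], [0, 0, 0], -1], [[0, 0, 0], [0, 0, 0], -1], [[0, 0, 0], [0, 0, 0], -1], [[0, 0, 0], [0, 0, 0], -1]])

```text
clock: 29.55
tcp_pos: [0.4317, -0.0593, 0.0281]
ee_rot: [[-0.001, -1.0, -0.01], [0.002, -0.01, 1.0], [-1.0, 0.001, 0.002]]
contact_force: [0.3, 0.2, -0.3]
width: 0.0003
```

carry_out(increments=[[[0, 0, -0.7], [0, 0, 0], -1], [[0, 0, -0.7], [0, 0, 0], -1], [[0, 0, -0.6], [0, 0, 0], -1], [[0, 0, 0], [0, 0, 0], -1], [[0, 0, -0.1], [0, 0, 0], -1]])

```text
clock: 30.05
tcp_pos: [0.4324, -0.0587, 0.006]
ee_rot: [[0.001, -1.0, -0.012], [0.001, -0.012, 1.0], [-1.0, -0.001, 0.001]]
contact_force: [0.9, -0.6, 1.8]
width: 0.0005
```

carry_out(increments=[[[0, 0, -0.1], [0, 0, 0], -1], [[0, 0, -0.1], [0, 0, 0], -1], [[0, 0, -0.08], [0, 0, 0], -1], [[0, 0, -0.08], [0, 0, 0], -1], [[0, 0, -0.08], [0, 0, 0], -1]])

```text
clock: 30.55
tcp_pos: [0.4323, -0.0586, 0.0043]
ee_rot: [[0.001, -1.0, -0.012], [0.001, -0.012, 1.0], [-1.0, -0.001, 0.001]]
contact_force: [-1.8, -0.5, 12.0]
width: 0.0006
```

carry_out(increments=[[[0, 0.2, -0.1], [0, 0, 0], -1], [[0, 0.4, -0.1], [0, 0, 0], -1], [[-0.1, 0.6, -0.1], [0, 0, 0], -1], [[-0.1, 0.6, -0.1], [0, 0, 0], -1], [[-0.1, 0.6, -0.1], [0, 0, 0], -1]])

```text
clock: 31.05
tcp_pos: [0.4357, -0.0415, 0.0043]
ee_rot: [[0.015, -1.0, -0.017], [-0.011, -0.017, 1.0], [-1.0, -0.014, -0.011]]
contact_force: [-1.0, -7.6, 10.6]
width: 0.0005
```

```bash
python3 card.py pics/c2
```

```text
[ 0.4357 -0.0415  0.0043] [[0.015, -1.0, -0.017], [-0.011, -0.017, 1.0], [-1.0, -0.014, -0.011]] 31.05 [-1.  -7.6 10.6]
side 411.5 ((439.2168273925781, -37.17871856689453), (143.4821014404297, 70.66671752929688), 84.53748321533203)
```

View pics/c2side.png

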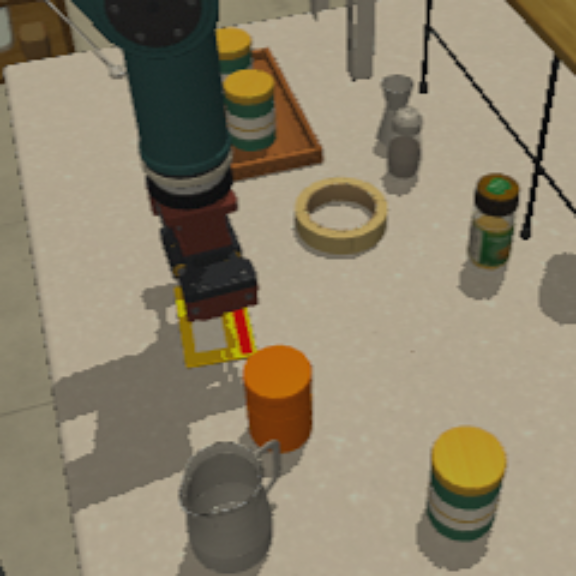

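carry_out(increments=[[[-0.3, 0.6, -0.12], [0.011, 0.014, 0.005], -1], [[-0.2, 0.8, -0.12], [0.003, 0.004, 0], -1], [[-0.2, 1, -0.12], [0.003, 0.004, 0], -1], [[-0.2, 1, -0.12], [0.003, 0.004, 0], -1], [[-0.2, 1, -0.12], [0.003, 0.004, 0], -1]])

```text
clock: 31.65
tcp_pos: [0.4377, -0.0046, 0.0043]
ee_rot: [[0.009, -1.0, -0.027], [0.0, -0.027, 1.0], [-1.0, -0.009, 0.0]]
contact_force: [-0.3, -8.6, 12.4]
width: 0.0008
```

```bash
python3 card.py pics/c3
```

```text
[ 0.4377 -0.0046  0.0043] [[0.009, -1.0, -0.027], [0.0, -0.027, 1.0], [-1.0, -0.009, 0.0]] 31.65 [-0.3 -8.6 12.4]
side 415.0 ((439.3426208496094, -24.5985107421875), (111.634521484375, 69.22467041015625), 82.8396987915039)
```

View pics/c3side.png

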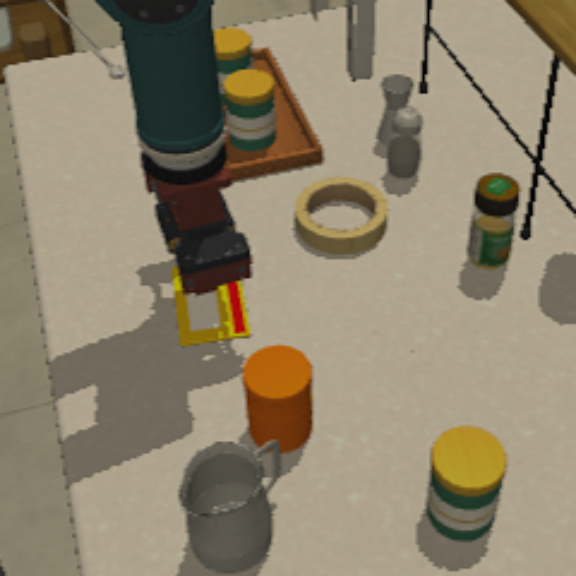

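carry_out(increments=[[[-0.4, 0, -0.17], [0, 0.009, 0], -1], [[-0.5, 0.4, -0.17], [0.003, 0.004, 0], -1], [[-0.5, 0.7, -0.17], [0.003, 0.004, 0], -1], [[-0.5, 0.7, -0.17], [0.003, 0.004, 0], -1], [[-0.5, 0.7, -0.17], [0.003, 0.004, 0], -1]])

```text
clock: 32.25
tcp_pos: [0.4355, 0.014, 0.0043]
ee_rot: [[0.024, -0.999, -0.032], [0.001, -0.032, 0.999], [-1.0, -0.024, 0.0]]
contact_force: [1.4, -11.1, 16.7]
width: 0.0001
```

```bash
python3 card.py pics/c4
```

```text
[0.4355 0.014  0.0043] [[0.024, -0.999, -0.032], [0.001, -0.032, 0.999], [-1.0, -0.024, 0.0]] 32.25 [  1.4 -11.1  16.7]
side 415.5 ((437.6539001464844, -11.745391845703125), (109.91534423828125, 69.59404754638672), 82.30261993408203)
```

View pics/c4side.png

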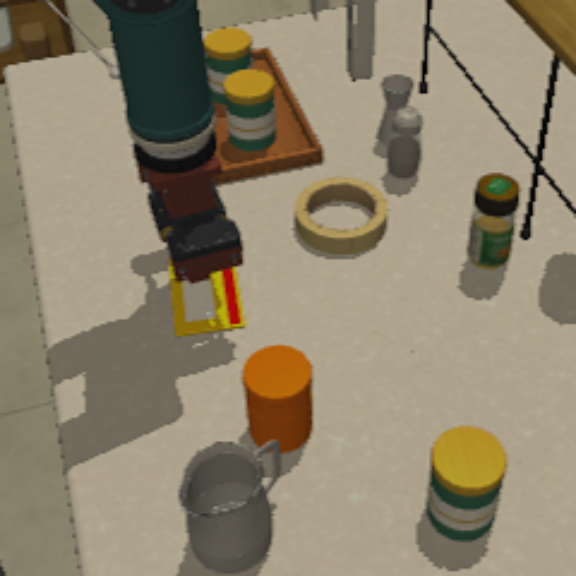

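carry_out(increments=[[[0, 0, 0.5], [0, 0, 0], -1], [[-0.4, -1, 1.5], [0, 0.01, 0.015], -1], [[0, -4, 1.5], [0, 0.01, 0.015], -1], [[0, -4.5, 2], [0, 0, 0], -1], [[0, -4.5, 0], [0, 0, 0], -1]])

```text
clock: 32.85
tcp_pos: [0.4313, -0.1255, 0.0625]
ee_rot: [[0.005, -0.997, -0.072], [0.002, -0.072, 0.997], [-1.0, -0.005, 0.002]]
contact_force: [1.7, -0.8, -1.1]
width: 0.0004
```

```bash
python3 card.py pics/c5
```

```text
[ 0.4313 -0.1255  0.0625] [[0.005, -0.997, -0.072], [0.002, -0.072, 0.997], [-1.0, -0.005, 0.002]] 32.85 [ 1.7 -0.8 -1.1]
top 367.0 ((435.1165771484375, -3.3835105895996094), (101.31228637695312, 68.66741180419922), 82.38512420654297)
```

View pics/c5side.png

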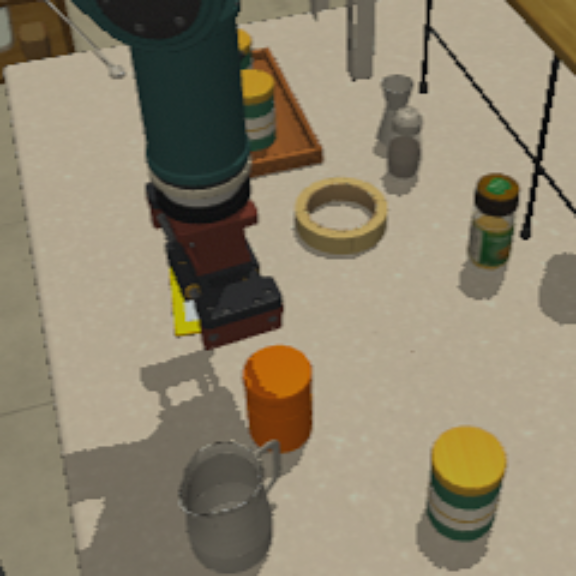

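carry_out(increments=[[[0.4, 3.2, -1], [0, 0.005, -0.035], -1], [[0.4, 3.2, -1], [0, 0, -0.035], -1], [[0.4, 3.0, -1], [0, 0, 0], -1], [[0, 0, -1], [0, 0, 0], -1], [[0, 0, 0], [0, 0, 0], -1]])

```text
clock: 33.45
tcp_pos: [0.4442, -0.0335, 0.0207]
ee_rot: [[0.002, -1.0, 0.015], [-0.0, 0.015, 1.0], [-1.0, -0.002, -0.0]]
contact_force: [0.7, 0.0, 0.4]
width: 0.0004
```

carry_out(increments=[[[0, 0, -0.5], [0, 0, 0], -1], [[0, 0, 0], [0, 0, 0], -1], [[0, 0, 0], [0, 0, 0], -1], [[0, 0, 0], [0, 0, 0], -1], [[0, 0, 0], [0, 0, 0], -1]])

```text
clock: 33.95
tcp_pos: [0.4442, -0.0356, 0.0159]
ee_rot: [[0.002, -1.0, 0.017], [-0.001, 0.017, 1.0], [-1.0, -0.002, -0.001]]
contact_force: [0.1, 0.9, 0.0]
width: 0.0006
```

carry_out(increments=[[[0, 0.3, -0.6], [0, 0, 0], -1], [[0, 0, -0.3], [0, 0, 0], -1], [[0, 0, -0.15], [0, 0, 0], -1], [[0, 0, -0.1], [0, 0, 0], -1], [[0, 0, -0.12], [0, 0, 0], -1]])

```text
clock: 34.45
tcp_pos: [0.4447, -0.0329, 0.0041]
ee_rot: [[0.003, -1.0, 0.018], [-0.001, 0.018, 1.0], [-1.0, -0.003, -0.001]]
contact_force: [-6.2, 0.6, 43.1]
width: 0.0004
```

carry_out(increments=[[[-0.2, 0, -0.15], [0, 0, 0], -1], [[-0.5, 0, -0.15], [0, 0, 0], -1], [[-0.5, 0, -0.15], [0, 0, 0], -1], [[-0.5, 0, -0.15], [0, 0, 0], -1], [[-0.5, 0, -0.15], [0, 0, 0], -1]])

```text
clock: 34.95
tcp_pos: [0.4433, -0.0338, 0.0044]
ee_rot: [[0.043, -0.999, 0.023], [-0.005, 0.023, 1.0], [-0.999, -0.043, -0.004]]
contact_force: [5.2, 7.0, 12.7]
width: 0.0003
```

carry_out(increments=[[[-0.5, -0.1, -0.15], [0, 0.03, 0], -1], [[-0.6, -0.1, -0.15], [0, 0.02, 0], -1], [[-0.6, -0.1, -0.15], [0, 0.02, 0], -1], [[-0.6, -0.1, -0.15], [0, 0.02, 0], -1], [[-0.6, -0.1, -0.15], [0, 0.02, 0], -1]])

```text
clock: 35.45
tcp_pos: [0.4379, -0.0391, 0.0043]
ee_rot: [[-0.025, -0.999, 0.029], [-0.007, 0.029, 1.0], [-1.0, 0.025, -0.008]]
contact_force: [5.9, 8.5, 14.8]
width: 0.0007
```

```bash
python3 card.py pics/c6
```

```text
[ 0.4379 -0.0391  0.0043] [[-0.025, -0.999, 0.029], [-0.007, 0.029, 1.0], [-1.0, 0.025, -0.008]] 35.45 [ 5.9  8.5 14.8]
side 289.5 ((434.43963623046875, -14.927017211914062), (112.19319915771484, 69.00086975097656), 78.58145904541016)
```

View pics/c6side.png

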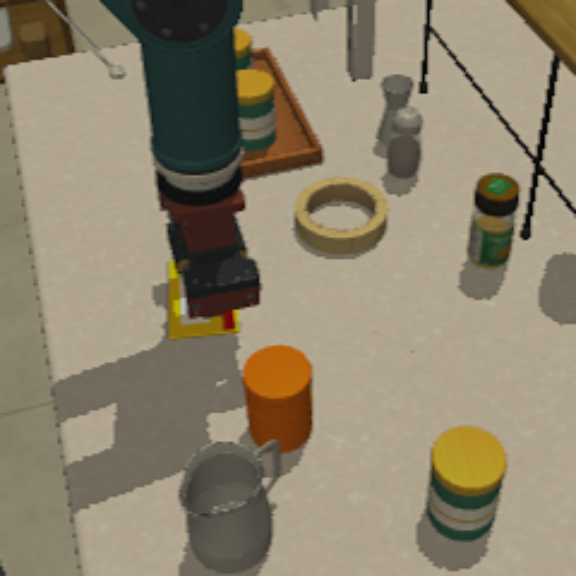

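carry_out(increments=[[[0, 0, 0.6], [0, -0.025, 0], -1], [[0, 2.5, 0.5], [0, 0, 0.015], -1], [[0.3, 3.2, 0], [0, 0, 0], -1], [[0, 0.2, -0.2], [0, 0, 0], -1], [[0, 0, 0], [0, 0, 0], -1]])

```text
clock: 36.05
tcp_pos: [0.4421, 0.0207, 0.0146]
ee_rot: [[0.005, -1.0, 0.014], [-0.008, 0.014, 1.0], [-1.0, -0.005, -0.008]]
contact_force: [1.0, 0.3, -1.2]
width: 0.0004
```

carry_out(increments=[[[0, 0, -0.6], [0.008, 0.005, 0], -1], [[0, 0, -0.2], [0, 0, 0], -1], [[0, 0, -0.08], [0, 0, 0], -1], [[0, 0, -0.05], [0, 0, 0], -1], [[0, 0, -0.05], [0, 0, 0], -1]])

```text
clock: 36.55
tcp_pos: [0.4414, 0.0188, 0.0042]
ee_rot: [[-0.001, -1.0, 0.018], [0.002, 0.018, 1.0], [-1.0, 0.001, 0.002]]
contact_force: [-3.1, 5.8, 20.5]
width: 0.0004
```

carry_out(increments=[[[-0.4, 0.1, -0.15], [0, 0.012, 0], -1], [[-0.7, 0.2, -0.15], [0, 0.015, 0], -1], [[-0.7, 0.2, -0.15], [0, 0.015, 0], -1], [[-0.7, 0.2, -0.15], [0, 0.015, 0], -1], [[-0.7, 0.2, -0.15], [0, 0.015, 0], -1]])

```text
clock: 37.05
tcp_pos: [0.4376, 0.021, 0.0044]
ee_rot: [[-0.023, -1.0, 0.019], [-0.006, 0.02, 1.0], [-1.0, 0.023, -0.007]]
contact_force: [5.2, -4.0, 10.5]
width: 0.0001
```

carry_out(increments=[[[-0.7, 0.4, -0.15], [0, 0.012, 0], -1], [[-0.7, 0.4, -0.15], [0, 0.012, 0], -1], [[-0.7, 0.4, -0.15], [0, 0.012, 0], -1], [[-0.7, 0.4, -0.15], [0, 0.012, 0], -1], [[-0.7, 0.4, -0.15], [0, 0.012, 0], -1]])

```text
clock: 37.55
tcp_pos: [0.4301, 0.0316, 0.0044]
ee_rot: [[-0.035, -0.999, 0.017], [-0.019, 0.017, 1.0], [-0.999, 0.035, -0.019]]
contact_force: [3.4, -9.0, 13.2]
width: 0.0006
```

```bash
python3 card.py pics/c7
```

```text
[0.4301 0.0316 0.0044] [[-0.035, -0.999, 0.017], [-0.019, 0.017, 1.0], [-0.999, 0.035, -0.019]] 37.55 [ 3.4 -9.  13.2]
side 500.0 ((430.2844543457031, -9.221054077148438), (112.14437103271484, 69.75652313232422), 84.35673522949219)
```

View pics/c7side.png

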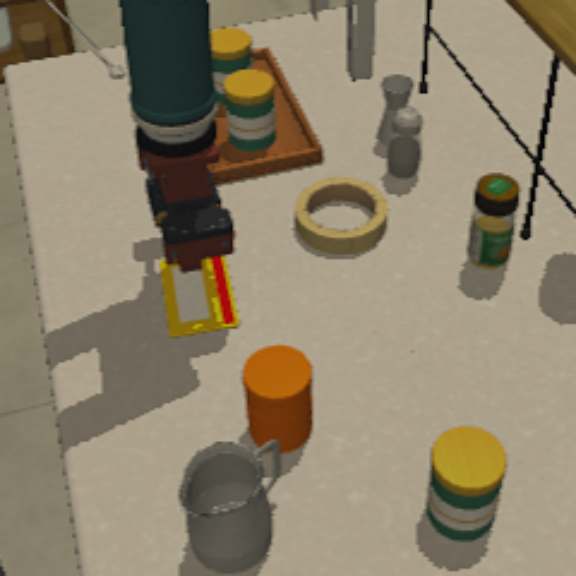

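carry_out(increments=[[[0, 0, 0.6], [0.01, -0.02, 0], -1], [[0, -3, 0.5], [0.01, -0.015, 0.01], -1], [[0, -3.8, 0], [0, 0, 0.01], -1], [[0, 0, -0.2], [0, 0, 0], -1], [[0, 0, -0.3], [0, 0, 0], -1]])

```text
clock: 38.15
tcp_pos: [0.4317, -0.0395, 0.012]
ee_rot: [[0.007, -1.0, -0.002], [0.002, -0.002, 1.0], [-1.0, -0.007, 0.002]]
contact_force: [1.1, -0.1, -0.4]
width: 0.0005
```

carry_out(increments=[[[-0.1, 0, -0.5], [0, 0.007, 0], -1], [[0, 0, -0.15], [0, 0, 0], -1], [[0, 0, -0.07], [0, 0, 0], -1], [[0, 0, -0.1], [0, 0, 0], -1], [[0, 0.3, -0.15], [0, 0, 0], -1]])

```text
clock: 38.65
tcp_pos: [0.4304, -0.037, 0.0041]
ee_rot: [[-0.001, -1.0, -0.011], [-0.003, -0.011, 1.0], [-1.0, 0.001, -0.003]]
contact_force: [-8.5, -22.8, 35.3]
width: 0.0002
```

carry_out(increments=[[[-0.1, 0.7, -0.17], [0.003, 0.004, 0], -1], [[-0.2, 1, -0.17], [0.003, 0.005, 0], -1], [[-0.2, 1.2, -0.17], [0.003, 0.005, 0], -1], [[-0.2, 1.2, -0.17], [0.003, 0.005, 0], -1], [[-0.2, 1.2, -0.17], [0.003, 0.005, 0], -1]])

```text
clock: 39.15
tcp_pos: [0.437, 0.0072, 0.0042]
ee_rot: [[0.004, -1.0, -0.03], [-0.01, -0.03, 0.999], [-1.0, -0.004, -0.01]]
contact_force: [-0.8, -15.3, 24.2]
width: 0.0004
```

```bash
python3 card.py pics/c8
```

```text
[0.437  0.0072 0.0042] [[0.004, -1.0, -0.03], [-0.01, -0.03, 0.999], [-1.0, -0.004, -0.01]] 39.15 [ -0.8 -15.3  24.2]
side 255.0 ((436.5382385253906, 35.53003692626953), (111.13335418701172, 69.55708312988281), 86.6441879272461)
```

View pics/c8side.png

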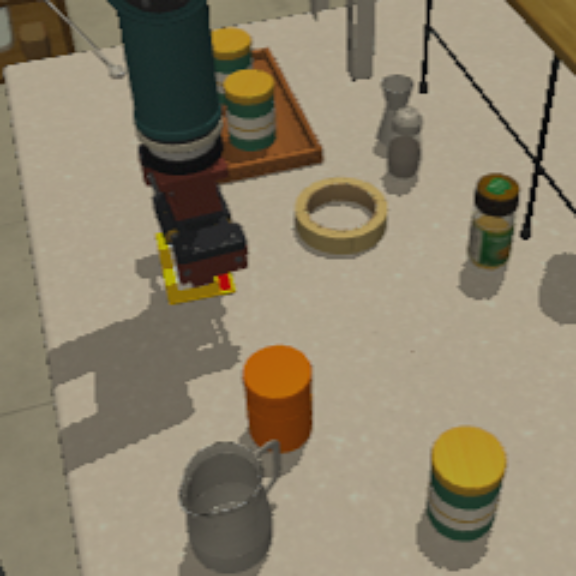

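carry_out(increments=[[[-0.4, 0.5, -0.16], [0.01, 0.008, 0.01], -1], [[-0.5, 0.6, -0.16], [0.004, 0.008, 0], -1], [[-0.5, 0.6, -0.16], [0.004, 0.008, 0], -1], [[-0.5, 0.6, -0.16], [0.004, 0.008, 0], -1], [[-0.5, 0.6, -0.16], [0.004, 0.008, 0], -1]])

```text
clock: 39.75
tcp_pos: [0.4343, 0.0323, 0.0042]
ee_rot: [[0.003, -0.998, -0.057], [0.003, -0.057, 0.998], [-1.0, -0.003, 0.003]]
contact_force: [1.8, -13.5, 18.9]
width: 0.0003
```

```bash
python3 card.py pics/c9
```

```text
[0.4343 0.0323 0.0042] [[0.003, -0.998, -0.057], [0.003, -0.057, 0.998], [-1.0, -0.003, 0.003]] 39.75 [  1.8 -13.5  18.9]
side 249.5 ((433.6667175292969, 62.555931091308594), (114.94894409179688, 69.4580307006836), 87.40332794189453)
```

View pics/c9side.png

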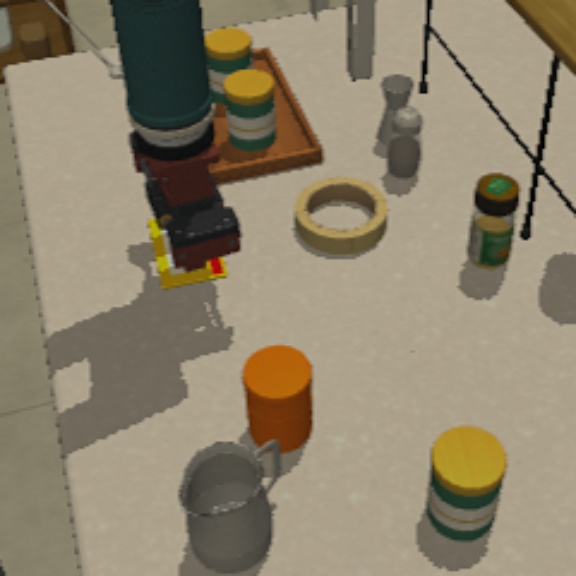

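carry_out(increments=[[[-0.7, 0.3, -0.16], [0.004, 0.01, 0], -1], [[-0.8, 0.3, -0.16], [0.004, 0.011, 0], -1], [[-0.8, 0.3, -0.16], [0.004, 0.011, 0], -1], [[-0.8, 0.3, -0.16], [0.004, 0.011, 0], -1], [[-0.8, 0.3, -0.16], [0.004, 0.011, 0], -1]])

```text
clock: 40.35
tcp_pos: [0.4249, 0.0445, 0.0042]
ee_rot: [[0.003, -0.998, -0.07], [0.012, -0.07, 0.998], [-1.0, -0.004, 0.012]]
contact_force: [5.9, -8.3, 14.7]
width: 0.0001
```

```bash
python3 card.py pics/c10
```

```text
[0.4249 0.0445 0.0042] [[0.003, -0.998, -0.07], [0.012, -0.07, 0.998], [-1.0, -0.004, 0.012]] 40.35 [ 5.9 -8.3 14.7]
side 252.5 ((430.2071533203125, 71.50749206542969), (117.63343048095703, 69.80690002441406), 82.91270446777344)
```

View pics/c10side.png

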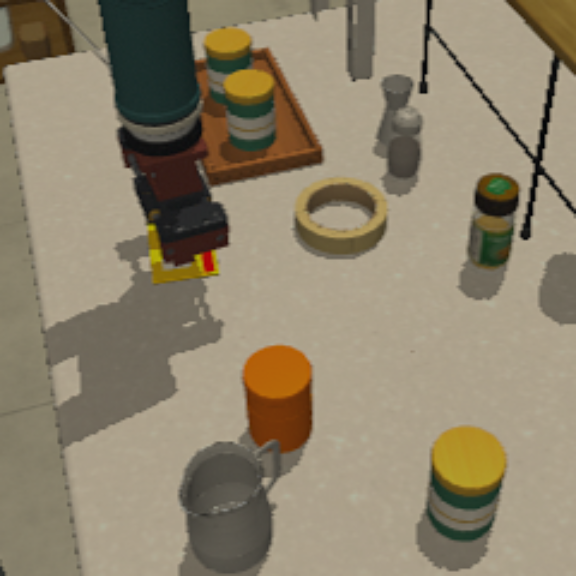

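carry_out(increments=[[[0, 0, 0.6], [-0.012, 0, -0.03], -1], [[0.3, 3, 0.5], [0, 0, -0.03], -1], [[0.3, 3.3, 0], [0, 0, 0], -1], [[0, 0.2, -0.3], [0, 0, 0], -1], [[0, 0, -0.3], [0, 0, 0], -1]])

```text
clock: 40.95
tcp_pos: [0.4324, 0.1149, 0.0099]
ee_rot: [[0.007, -1.0, -0.012], [-0.0, -0.012, 1.0], [-1.0, -0.007, -0.0]]
contact_force: [-0.2, 0.4, -0.3]
width: -0.0
```

carry_out(increments=[[[-0.1, -0.9, -0.3], [0, 0.007, 0], -1], [[0, 0, -0.15], [0, 0, 0], -1], [[0, 0, -0.06], [0, 0, 0], -1], [[0, 0, -0.08], [0, 0, 0], -1], [[-0.2, 0, -0.1], [0, 0.005, 0], -1]])

```text
clock: 41.45
tcp_pos: [0.4299, 0.1049, 0.0043]
ee_rot: [[-0.004, -1.0, -0.006], [0.004, -0.006, 1.0], [-1.0, 0.004, 0.004]]
contact_force: [2.7, 6.1, 14.7]
width: 0.0002
```

carry_out(increments=[[[-0.6, 0.2, -0.16], [0, 0.01, 0], -1], [[-0.8, 0.3, -0.16], [0.002, 0.011, 0], -1], [[-0.8, 0.3, -0.16], [0.003, 0.011, 0], -1], [[-0.8, 0.3, -0.16], [0.003, 0.011, 0], -1], [[-0.8, 0.3, -0.16], [0.003, 0.011, 0], -1]])

```text
clock: 41.95
tcp_pos: [0.4223, 0.1117, 0.0043]
ee_rot: [[-0.004, -1.0, -0.004], [0.012, -0.004, 1.0], [-1.0, 0.004, 0.012]]
contact_force: [7.1, -8.2, 14.0]
width: 0.0
```

```bash
python3 card.py pics/c11
```

```text
[0.4223 0.1117 0.0043] [[-0.004, -1.0, -0.004], [0.012, -0.004, 1.0], [-1.0, 0.004, 0.012]] 41.95 [ 7.1 -8.2 14. ]
side 433.5 ((425.7207336425781, 71.95291900634766), (110.67881774902344, 69.44391632080078), 86.27799987792969)
```

View pics/c11side.png

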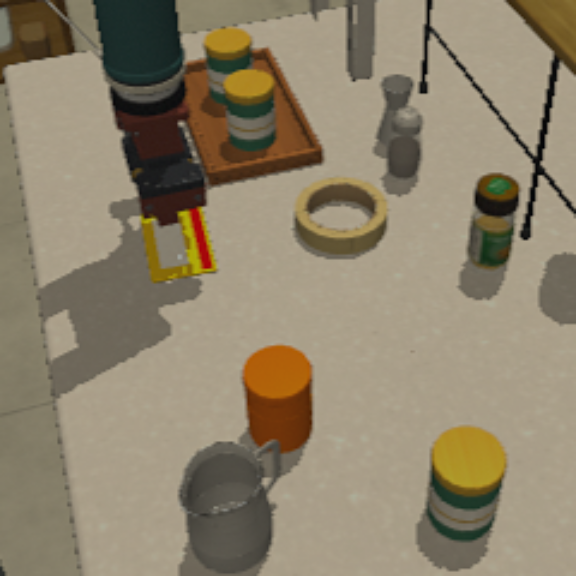

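carry_out(increments=[[[-0.8, 0.1, -0.18], [0, 0.011, 0], -1], [[-0.8, 0.1, -0.18], [0, 0.011, 0], -1], [[-0.8, 0.1, -0.18], [0, 0.011, 0], -1], [[0, 0, 0.6], [0, 0, 0], -1], [[0, -2.5, 0.5], [0, 0, 0], -1]])

```text
clock: 42.55
tcp_pos: [0.4232, 0.0861, 0.0158]
ee_rot: [[0.006, -1.0, 0.001], [0.014, 0.001, 1.0], [-1.0, -0.006, 0.014]]
contact_force: [0.9, -0.1, -1.3]
width: 0.0009
```

carry_out(increments=[[[0, -4, 0], [-0.012, -0.01, 0], -1], [[0, 0, 0], [0, 0, 0], -1], [[0, 0, -0.2], [0, 0, 0], -1], [[0, 0, -0.2], [0, 0, 0], -1], [[0, 0, -0.1], [0, 0, 0], -1]])

```text
clock: 43.05
tcp_pos: [0.4211, 0.0419, 0.0107]
ee_rot: [[0.012, -1.0, 0.007], [0.002, 0.008, 1.0], [-1.0, -0.012, 0.002]]
contact_force: [0.5, 0.4, -0.9]
width: 0.0005
```

```bash
python3 card.py pics/c12
```

```text
[0.4211 0.0419 0.0107] [[0.012, -1.0, 0.007], [0.002, 0.008, 1.0], [-1.0, -0.012, 0.002]] 43.05 [ 0.5  0.4 -0.9]
side 201.5 ((425.9700012207031, 77.90718841552734), (122.21605682373047, 69.50762176513672), 86.48068237304688)
```

View pics/c12side.png

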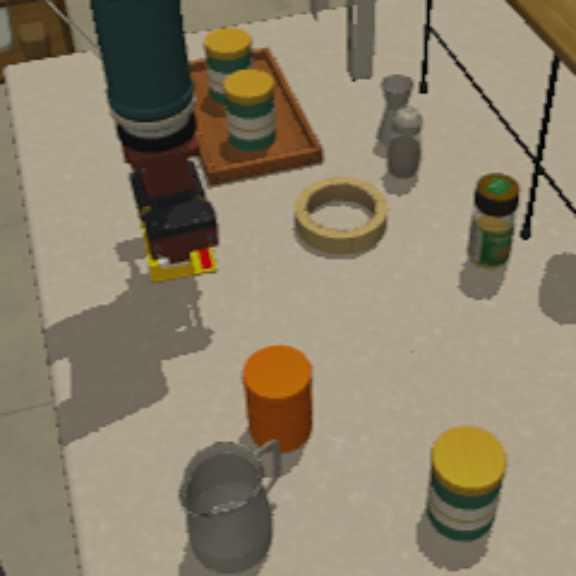

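carry_out(increments=[[[0.6, 0, -0.35], [0, 0.012, 0], -1], [[0, 0, -0.15], [0, 0, 0], -1], [[0, 0, -0.07], [0, 0, 0], -1], [[0, 0, -0.08], [0, 0, 0], -1], [[-0.1, 0.2, -0.13], [0, 0.003, 0], -1]])

```text
clock: 43.65
tcp_pos: [0.428, 0.0437, 0.0041]
ee_rot: [[-0.002, -1.0, 0.0], [-0.002, 0.0, 1.0], [-1.0, 0.002, -0.002]]
contact_force: [-3.7, -23.0, 35.3]
width: 0.0001
```

carry_out(increments=[[[-0.3, 0.6, -0.17], [0.003, 0.006, 0], -1], [[-0.35, 1, -0.17], [0.003, 0.006, 0], -1], [[-0.35, 1.2, -0.17], [0.003, 0.006, 0], -1], [[-0.35, 1.2, -0.17], [0.003, 0.006, 0], -1], [[-0.35, 1.2, -0.17], [0.003, 0.006, 0], -1]])

```text
clock: 44.15
tcp_pos: [0.4278, 0.0865, 0.0042]
ee_rot: [[-0.001, -1.0, -0.012], [-0.002, -0.012, 1.0], [-1.0, 0.001, -0.002]]
contact_force: [0.7, -15.6, 22.1]
width: 0.0005
```

```bash
python3 card.py pics/c13
```

```text
[0.4278 0.0865 0.0042] [[-0.001, -1.0, -0.012], [-0.002, -0.012, 1.0], [-1.0, 0.001, -0.002]] 44.15 [  0.7 -15.6  22.1]
side 232.5 ((424.968017578125, 120.72402954101562), (122.83707427978516, 69.40533447265625), 87.76465606689453)
```

View pics/c13side.png

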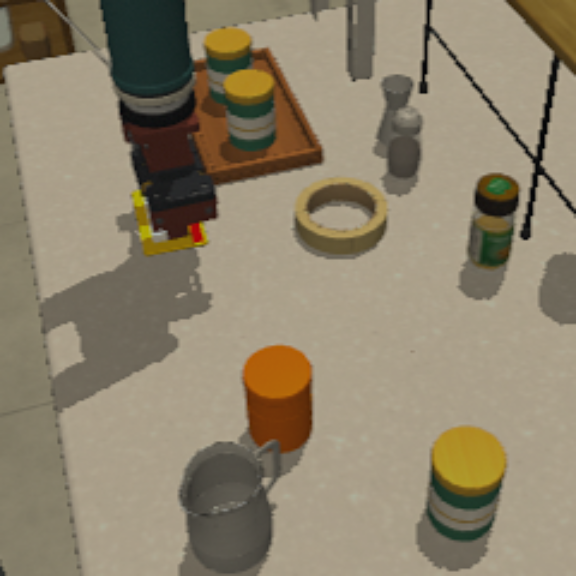

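carry_out(increments=[[[-0.35, 1.1, -0.17], [0.003, 0.006, 0], -1], [[-0.35, 1.2, -0.17], [0.003, 0.006, 0], -1], [[-0.35, 1.2, -0.17], [0.003, 0.006, 0], -1], [[-0.35, 1.2, -0.17], [0.003, 0.006, 0], -1], [[-0.35, 1.2, -0.17], [0.003, 0.006, 0], -1]])

```text
clock: 44.75
tcp_pos: [0.4251, 0.1397, 0.0042]
ee_rot: [[-0.003, -1.0, -0.024], [0.002, -0.024, 1.0], [-1.0, 0.003, 0.002]]
contact_force: [2.4, -16.1, 22.6]
width: 0.0007
```

```bash
python3 card.py pics/c14
```

```text
[0.4251 0.1397 0.0042] [[-0.003, -1.0, -0.024], [0.002, -0.024, 1.0], [-1.0, 0.003, 0.002]] 44.75 [  2.4 -16.1  22.6]
side 226.0 ((422.08441162109375, 178.63888549804688), (132.208984375, 69.07566833496094), 88.50108337402344)
```

View pics/c14side.png

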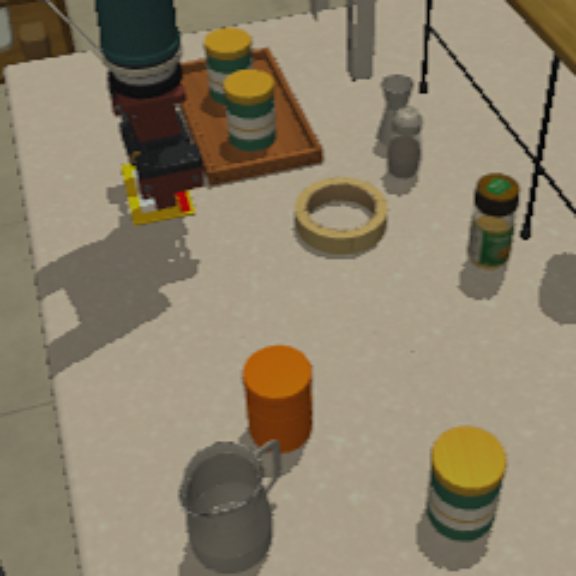

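carry_out(increments=[[[-0.1, 1.1, -0.17], [0.002, 0.004, -0.003], -1], [[-0.1, 1.2, -0.17], [0.002, 0.004, 0], -1], [[-0.1, 1.2, -0.17], [0.002, 0.004, 0], -1], [[-0.1, 1.2, -0.17], [0.002, 0.004, 0], -1], [[-0.1, 1.2, -0.17], [0.002, 0.004, 0], -1]])

```text
clock: 45.35
tcp_pos: [0.4269, 0.1908, 0.0042]
ee_rot: [[-0.01, -0.999, -0.035], [-0.002, -0.035, 0.999], [-1.0, 0.01, -0.002]]
contact_force: [0.2, -17.7, 26.1]
width: 0.0002
```

```bash
python3 card.py pics/c15
```

```text
[0.4269 0.1908 0.0042] [[-0.01, -0.999, -0.035], [-0.002, -0.035, 0.999], [-1.0, 0.01, -0.002]] 45.35 [  0.2 -17.7  26.1]
side 215.0 ((422.81744384765625, 234.02810668945312), (144.4043731689453, 69.16533660888672), 89.45001220703125)
```

View pics/c15side.png

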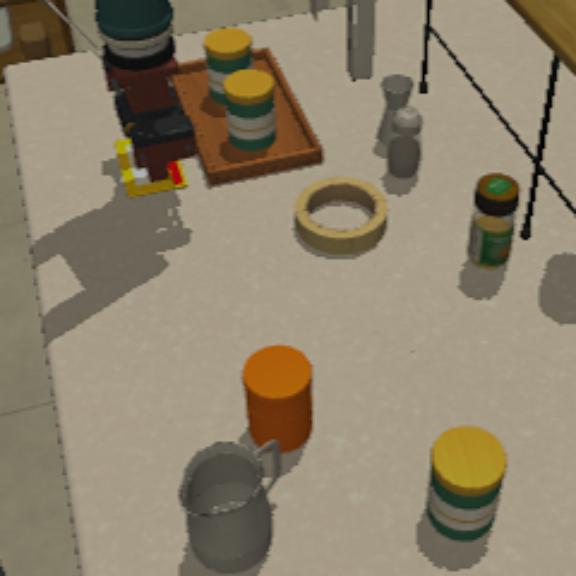

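View pics/c15top.png

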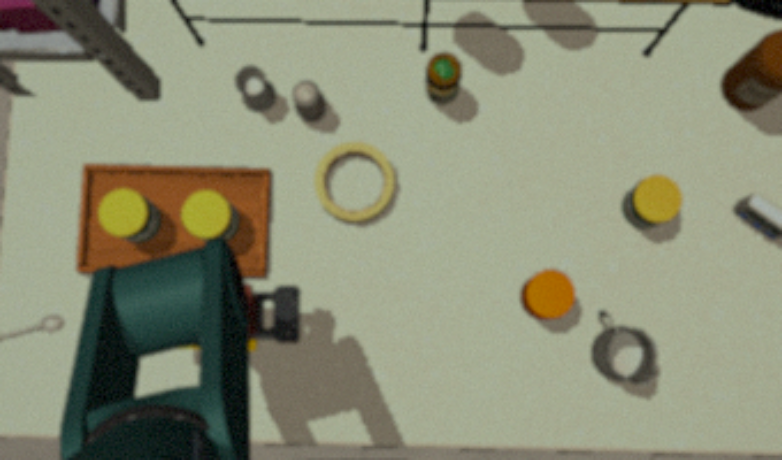

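carry_out(increments=[[[0.05, 1.1, -0.15], [0.001, 0.001, -0.005], -1], [[0.05, 1.2, -0.15], [0.002, 0.003, -0.003], -1], [[0.05, 1.2, -0.15], [0.002, 0.003, -0.003], -1], [[0.05, 1.1, -0.15], [0.002, 0.003, -0.003], -1], [[0.05, 1, -0.15], [0.002, 0.003, 0], -1]])

```text
clock: 45.95
tcp_pos: [0.4299, 0.2372, 0.0042]
ee_rot: [[-0.021, -0.999, -0.034], [-0.011, -0.034, 0.999], [-1.0, 0.022, -0.01]]
contact_force: [-0.2, -16.6, 24.7]
width: 0.0006
```

carry_out(increments=[[[0, 0, 0.6], [0, 0, 0], -1], [[0, -1, 3], [0, 0, 0], -1], [[0, -4, 3], [0, 0, 0], -1], [[0, -4.9, 0], [0, 0, 0], -1], [[0, -4.9, 0], [0, 0, 0], -1]])

```text
clock: 46.45
tcp_pos: [0.432, 0.0903, 0.0734]
ee_rot: [[-0.016, -0.999, -0.045], [-0.01, -0.044, 0.999], [-1.0, 0.016, -0.01]]
contact_force: [0.3, -1.1, -0.1]
width: 0.0009
```

carry_out(increments=[[[0, -4.9, 0], [0, 0, 0], -1], [[0, -4.9, 0], [0, 0, 0], -1], [[0, -2, 0], [0, 0, 0], -1], [[0, 0, 0], [0, 0, 0], -1], [[0, 0, 0], [0, 0, 0], -1]])

```text
clock: 46.95
tcp_pos: [0.4322, -0.0361, 0.0746]
ee_rot: [[-0.012, -0.999, -0.039], [-0.011, -0.038, 0.999], [-1.0, 0.012, -0.011]]
contact_force: [-0.9, 0.5, -0.1]
width: 0.0007
```

```bash
python3 card.py pics/c16
```

```text
[ 0.4322 -0.0361  0.0746] [[-0.012, -0.999, -0.039], [-0.011, -0.038, 0.999], [-1.0, 0.012, -0.011]] 46.95 [-0.9  0.5 -0.1]
top 820.0 ((421.0211181640625, 245.81167602539062), (68.70738220214844, 107.88265991210938), 4.068570613861084)
```

View pics/c16side.png

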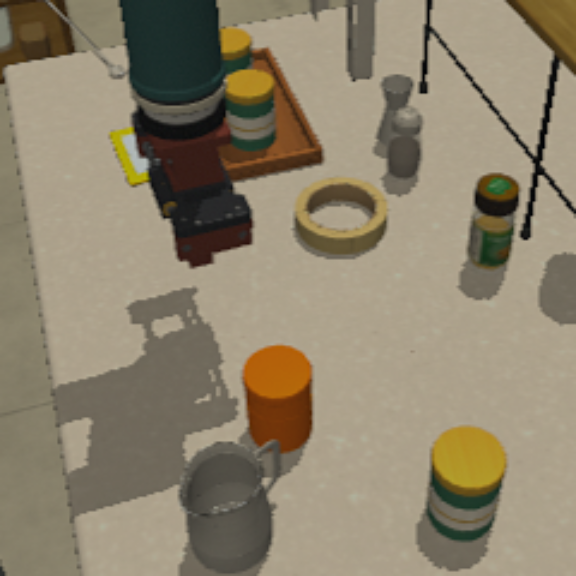

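View pics/c16top.png

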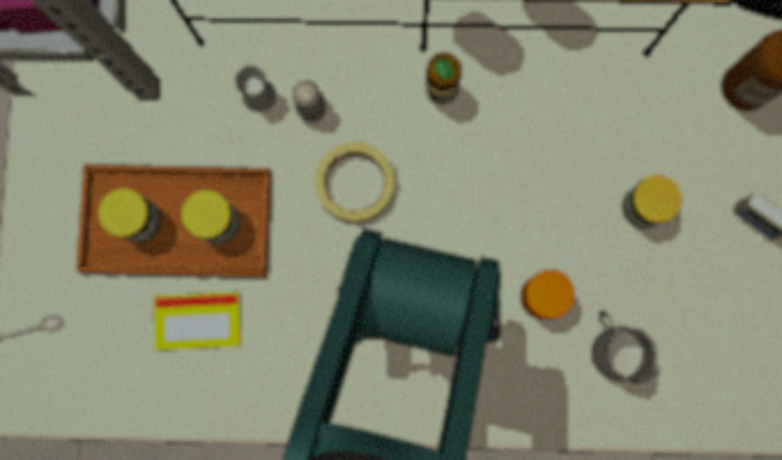

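carry_out(increments=[[[-0.2, 4.9, 0], [0.01, -0.006, -0.01], -1], [[-0.2, 4.9, 0], [0, -0.006, -0.01], -1], [[-0.2, 4.9, 0], [0, 0, -0.01], -1], [[-0.2, 4.9, 0], [0, 0, 0], -1], [[-0.2, 4.9, -1], [0, 0, 0], -1]])

```text
clock: 47.55
tcp_pos: [0.423, 0.2136, 0.0661]
ee_rot: [[0.006, -1.0, -0.007], [-0.0, -0.007, 1.0], [-1.0, -0.006, -0.0]]
contact_force: [0.8, 0.1, 0.0]
width: 0.0007
```

carry_out(increments=[[[0, 3.5, -1.5], [0, 0, 0], -1], [[0, 0, -1.5], [0, 0, 0], -1], [[0, 0, -1], [0, 0, 0], -1], [[0, 0, 0], [0, 0, 0], -1], [[0, 0, 0], [0, 0, 0], -1]])

```text
clock: 48.05
tcp_pos: [0.4178, 0.2619, 0.024]
ee_rot: [[0.006, -1.0, -0.024], [0.002, -0.024, 1.0], [-1.0, -0.006, 0.002]]
contact_force: [-0.2, 0.2, -0.3]
width: 0.0002
```

carry_out(increments=[[[0, 0, -1.1], [0, 0, 0.02], -1], [[0, 0, -0.4], [0, 0, 0], -1], [[0, 0, -0.2], [0, 0, 0], -1], [[0, 0, -0.06], [0, 0, 0], -1], [[0, 0, -0.06], [0, 0, 0], -1]])

```text
clock: 48.55
tcp_pos: [0.4189, 0.2599, 0.0057]
ee_rot: [[0.007, -0.999, -0.042], [0.002, -0.042, 0.999], [-1.0, -0.007, 0.002]]
contact_force: [-0.3, -0.6, -1.0]
width: 0.0006
```

carry_out(increments=[[[0, 0, -0.08], [0, 0, 0], -1], [[0, 0, -0.08], [0, 0, 0], -1], [[0, 0, -0.1], [0, 0, 0], -1], [[0, 0, -0.13], [0, 0, 0], -1], [[0.1, 0.3, -0.16], [0, 0, -0.01], -1]])

```text
clock: 49.05
tcp_pos: [0.4192, 0.2601, 0.0041]
ee_rot: [[0.006, -0.999, -0.034], [-0.002, -0.034, 0.999], [-1.0, -0.006, -0.002]]
contact_force: [-1.9, -24.8, 35.0]
width: 0.0003
```

carry_out(increments=[[[0.3, 0.6, -0.18], [0, 0, -0.015], -1], [[0.4, 0.8, -0.18], [0, -0.003, -0.015], -1], [[0.4, 0.8, -0.18], [0, -0.003, -0.015], -1], [[0.4, 0.7, -0.18], [0, -0.003, -0.015], -1], [[0.2, 0.2, -0.1], [0, 0, 0], -1]])

```text
clock: 49.55
tcp_pos: [0.4217, 0.2678, 0.0044]
ee_rot: [[-0.011, -1.0, 0.013], [-0.041, 0.013, 0.999], [-0.999, 0.01, -0.041]]
contact_force: [-4.0, 1.1, 7.1]
width: 0.0003
```

carry_out(increments=[[[0, 0, 0.6], [0, 0, 0], -1], [[0, -1, 3], [0, 0, 0], -1], [[0, -4, 3], [0, 0, 0], -1], [[0, -4.9, 0], [0, 0, 0], -1], [[0, -4.9, 0], [0, 0, 0], -1]])

```text
clock: 50.05
tcp_pos: [0.425, 0.1211, 0.0745]
ee_rot: [[-0.002, -1.0, 0.004], [-0.039, 0.004, 0.999], [-0.999, 0.002, -0.039]]
contact_force: [0.6, -1.2, -0.0]
width: 0.0004
```

carry_out(increments=[[[0, -4.9, 0], [0, 0, 0], -1], [[0, -4.9, 0], [0, 0, 0], -1], [[0, -4, 0], [0, 0, 0], -1], [[0, -3, 0], [0, 0, 0], -1], [[0, 0, 0], [0, 0, 0], -1]])

```text
clock: 50.55
tcp_pos: [0.4278, -0.0572, 0.0773]
ee_rot: [[0.007, -1.0, 0.008], [-0.041, 0.007, 0.999], [-0.999, -0.008, -0.041]]
contact_force: [0.3, 0.7, -0.5]
width: 0.0001
```

```bash
python3 card.py pics/c17
```

```text
[ 0.4278 -0.0572  0.0773] [[0.007, -1.0, 0.008], [-0.041, 0.007, 0.999], [-0.999, -0.008, -0.041]] 50.55 [ 0.3  0.7 -0.5]
top 831.5 ((422.64630126953125, 253.8179931640625), (66.9288558959961, 108.35162353515625), 1.3424263000488281)
```

View pics/c17top.png

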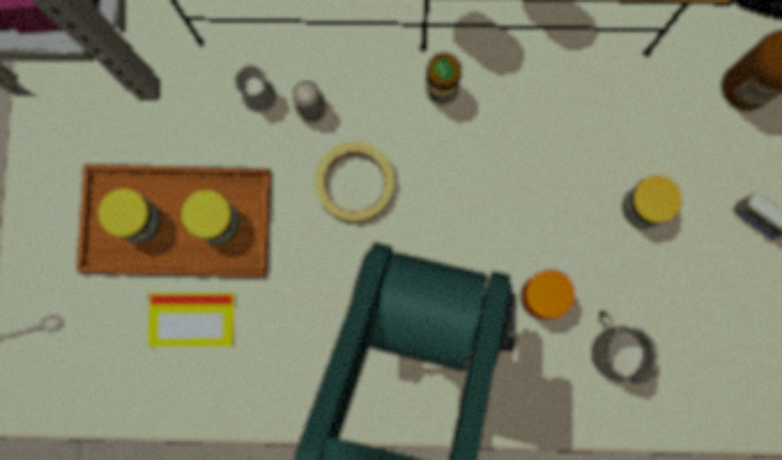

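carry_out(increments=[[[-0.1, 4.9, 0], [0.02, 0.007, 0], -1], [[-0.1, 4.9, 0], [0.02, 0, 0], -1], [[-0.1, 4.9, 0], [0, 0, 0], -1], [[-0.1, 4.9, 0], [0, 0, 0], -1], [[-0.1, 4.9, -1], [0, 0, 0], -1]])

```text
clock: 51.15
tcp_pos: [0.4223, 0.1947, 0.0689]
ee_rot: [[0.003, -1.0, 0.012], [0.003, 0.012, 1.0], [-1.0, -0.003, 0.003]]
contact_force: [0.6, 0.7, -0.8]
width: 0.0003
```

carry_out(increments=[[[0, 4, -1.5], [0, 0, 0], -1], [[0, 0, -1.5], [0, 0, 0], -1], [[0, 0, -1], [0, 0, 0], -1], [[0, 0, -0.5], [0, 0, 0], -1], [[0, 0, 0], [0, 0, 0], -1]])

```text
clock: 51.65
tcp_pos: [0.4168, 0.2489, 0.022]
ee_rot: [[0.003, -1.0, -0.005], [0.006, -0.005, 1.0], [-1.0, -0.003, 0.006]]
contact_force: [-0.4, -1.8, -0.3]
width: 0.0002
```

carry_out(increments=[[[0.4, 0, -1.2], [0, 0, 0], -1], [[0, 0, -0.3], [0, 0, 0], -1], [[0, 0, -0.1], [0, 0, 0], -1], [[0, 0, -0.06], [0, 0, 0], -1], [[0, 0, -0.06], [0, 0, 0], -1]])

```text
clock: 52.15
tcp_pos: [0.4223, 0.2468, 0.0045]
ee_rot: [[0.005, -1.0, -0.0], [0.006, -0.0, 1.0], [-1.0, -0.005, 0.006]]
contact_force: [0.2, 0.0, -0.2]
width: 0.0003
```

carry_out(increments=[[[0, 0, -0.08], [0, 0, 0], -1], [[0, 0.1, -0.1], [0, 0, 0], -1], [[0.1, 0.4, -0.15], [0.004, 0, 0], -1], [[0.2, 0.8, -0.17], [0.005, 0.002, 0], -1], [[0.2, 1, -0.17], [0.005, 0.002, 0], -1]])

```text
clock: 52.65
tcp_pos: [0.4237, 0.2585, 0.0042]
ee_rot: [[-0.006, -1.0, -0.008], [0.004, -0.008, 1.0], [-1.0, 0.006, 0.004]]
contact_force: [-2.5, -18.3, 27.9]
width: 0.0005
```

```bash
python3 card.py pics/c18
```

```text
[0.4237 0.2585 0.0042] [[-0.006, -1.0, -0.008], [0.004, -0.008, 1.0], [-1.0, 0.006, 0.004]] 52.65 [ -2.5 -18.3  27.9]
side 252.0 ((427.4988708496094, 261.36419677734375), (69.19244384765625, 113.46592712402344), 1.590196132659912)
```

View pics/c18side.png

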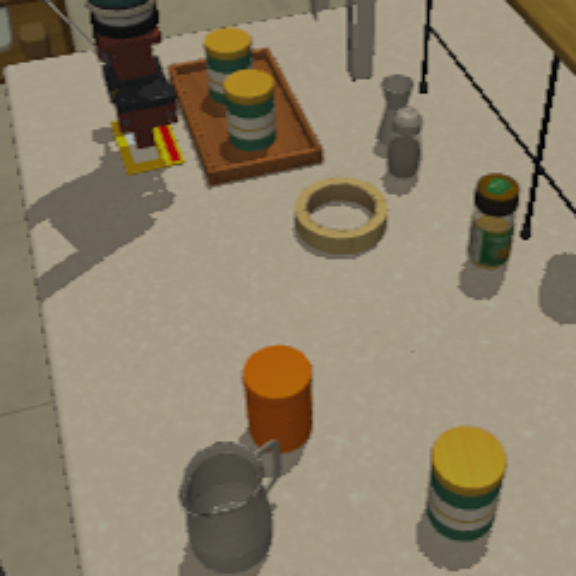

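carry_out(increments=[[[0.5, 0.8, -0.16], [0.004, -0.008, 0], -1], [[0.5, 0.6, -0.16], [0.004, -0.008, 0], -1], [[0.3, 0.2, -0.1], [0.002, -0.005, 0], -1], [[0, 0, 0.4], [0, 0, 0], -1], [[0, 0, 2], [0, 0, 0], -1]])

```text
clock: 53.25
tcp_pos: [0.4235, 0.2617, 0.0281]
ee_rot: [[-0.007, -1.0, -0.013], [-0.006, -0.013, 1.0], [-1.0, 0.007, -0.006]]
contact_force: [-0.1, 0.5, 0.8]
width: 0.0
```

carry_out(increments=[[[0, -2, 4], [0, 0, 0], -1], [[0, -4.9, 0.5], [0, 0, 0], -1], [[0, -4.9, 0], [0, 0, 0], -1], [[0, -4.9, 0], [0, 0, 0], -1], [[0, -4.9, 0], [0, 0, 0], -1]])

```text
clock: 53.75
tcp_pos: [0.4297, 0.0456, 0.0792]
ee_rot: [[0.009, -1.0, -0.023], [-0.003, -0.023, 1.0], [-1.0, -0.009, -0.003]]
contact_force: [1.0, -0.6, 0.6]
width: 0.0001
```

carry_out(increments=[[[0, -4.9, 0], [0, 0, 0], -1], [[0, -4, 0], [0, 0, 0], -1], [[0, 0, 0], [0, 0, 0], -1], [[0, 0, 0], [0, 0, 0], -1], [[0, 0, 0], [0, 0, 0], -1]])

```text
clock: 54.25
tcp_pos: [0.4318, -0.0519, 0.0812]
ee_rot: [[0.015, -1.0, -0.015], [-0.005, -0.015, 1.0], [-1.0, -0.015, -0.005]]
contact_force: [-0.6, 0.9, 0.0]
width: 0.0003
```

```bash
python3 card.py pics/c19; python3 tl.py pics/t9.png
```

```text
[ 0.4318 -0.0519  0.0812] [[0.015, -1.0, -0.015], [-0.005, -0.015, 1.0], [-1.0, -0.015, -0.005]] 54.25 [-0.6  0.9  0. ]
top 824.0 ((425.17041015625, 270.40966796875), (66.96597290039062, 106.82813262939453), 1.342961311340332)
[ 0.4315 -0.0511  0.081 ] [[0.015, -1.0, -0.017], [-0.005, -0.017, 1.0], [-1.0, -0.015, -0.005]] 54.4
645.5 [156.9 239.8] [0.417 0.254]
244.0 [318.2 228. ] [ 0.46  -0.191]
353.0 [168.8 192.6] [0.549 0.227]
353.5 [132.7 191.9] [0.548 0.329]
309.5 [365.3 186.3] [ 0.58  -0.323]
```

View pics/c19top.png

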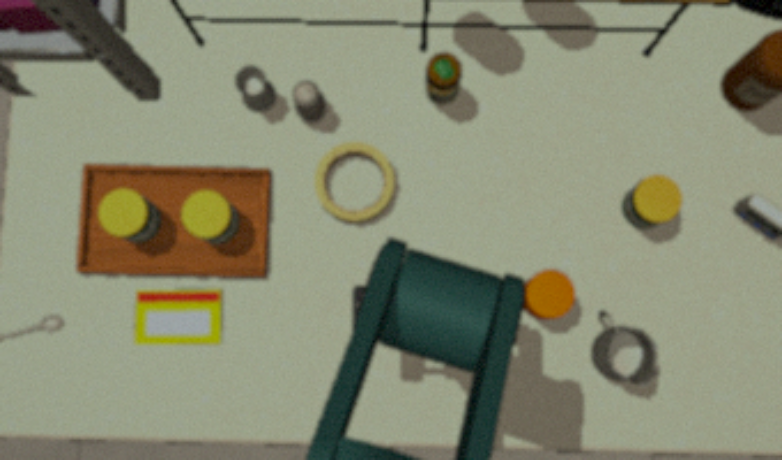

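View pics/c19side.png

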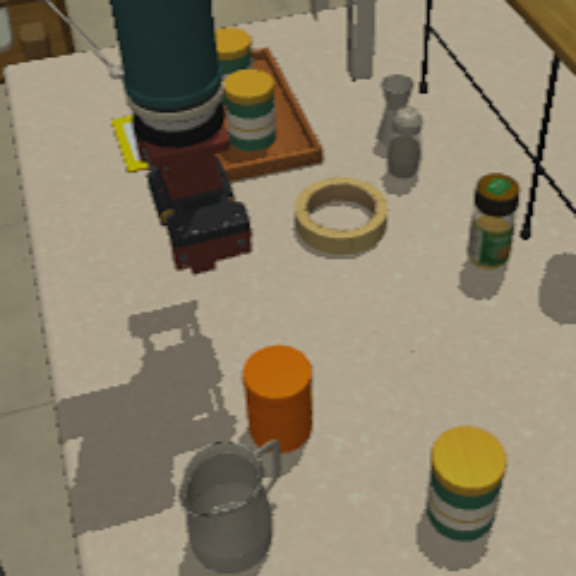

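```bash
python3 -c "
from plant import r,sense
print(sense()['qvel'].round(2),sense()['clock'])
r.close_job()"
```

```text
[ 0.12 -0.01 -0.02 -0.09  0.01 -0.25] 54.4
the job is handed in; nothing more can be done
```

The job is handed in at 54.4 s of the 72 s allowed. Both empty tins are in the tray, the full tin is back where it stood, and the card lies in front of the tray.

- **Weights:** I lifted all three tins. Two read about 0.6 to 0.7 N (empty) and one about 2.8 N (full).
- **Empty tins:** in the last picture they stand upright in the tray at (0.548, 0.329) and (0.549, 0.227), about 100 mm apart.
- **Full tin:** it was measured at (0.580, −0.323), against (0.580, −0.325) at the start.
- **Card:** it was slid flat in several pushes, because the fingers slipped on it and it turned a few degrees along the way. It ended at about (0.425, 0.270), turned about 1.3°. That leaves roughly a 15 mm gap to the tray's near side, and the card is about 6 mm off the middle. I left it there rather than risk another push.
- **Other objects:** the orange tin was measured where it started. The rest look unmoved in the last pictures, but I did not measure them. The gripper was clear of everything at hand-in.

**Pressing force:** pressing down on the card, the force reading went past the 25 N guide several times (32 to 35 N) and once read 43 N. That was at the fingertips, not the gripper's body, and far below the 120 N wrist limit. Whether the 40 N pressing limit counts fingertip contact is unclear to me.

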